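Turn the hex key over and tighten a clamp screw with its long arm

ROBOT

A 6-joint arm with a two-finger parallel gripper is mounted at the origin on a cart in front of the work surface, level with it; the furniture and walls round the work are solid. World frame = base frame: x ahead of the robot, y to its left, z up, the work surface at z = 0. Lengths are in m, angles in rad, forces in N, time in s.
With the tool pointing down it reaches from about 0.25 to 0.8 m from the base axis. Payload 8.5 kg.
Tool frame: the origin (TCP) lies at the centre of the arm's flange, where the gripper is bolted on; the fingertips stand 173 mm ahead of it and the grasp point (between the pads) lies 155 mm ahead of it (r.nose_length is the distance from the TCP to the fingertips, in m); y points along the fingers, x is the direction in which the jaws open and shut, and the axes are right-handed (so a half turn about y gives the same grasp; the last joint's range is limited). The gripper opens to 85 mm and grips with 20 to 120 N. Pads are 22 mm wide; open, the fingers measure 114 mm over their backs; the gripper's body (76 mm by 85 mm) begins 54 mm behind the grasp point. The pads swing forward as they close: fully open they stand 13 mm farther back than shut.
Start: joints at [1.231, 0.238, -0.013, 1.319, 0, 1.571], TCP at [0.175, 0.495, 0.405] pointing down, gripper open.
Joint ranges: [-2.66, 2.66], [-1.03, 1.9], [-1.14, 1.46], [-1.82, 2.27], [-1.45, 1.34], [-3.14, 3.14]. Speed limits (rad/s): [2.22, 2.22, 2.79, 3.14, 3.14, 3.14].

INTERFACE

Orientations are given as a unit quaternion [w, x, y, z].
In Python, from cell import r gives the robot as it stands.
- The arm moves only by the tool jog_arm, never from a script. Its argument "deltas" is a list of rows, each a list of 3 entries, a list of its own where there are three numbers: the shift along the tool's x, y, z in mm, then the turn about the tool's y in degrees, then the opening, from 0 (shut) to 1 (fully open). In form: [[[dx, dy, dz], yaw, fingers], ...]. A call has 1 to 12 rows; each row shifts and turns the commanded pose from where the row before left it, along the tool's axes as they then stand; what a row does not reach is not made up. A row lasts 1/8 s, in which the tool goes at most 62.5 mm and 10.7 degrees, less where a joint would pass 70% of its speed; a pose out of reach is approached as far as the arm can. A call is refused whole if a number of a shift passes 62.5 or a number of a turn 10.7, either way. A call with a gripper value outside its range is refused whole. The fingers move at their own pace and stop on an object; "grip_force" is the grip in N (left out, the last holds). Time passes only in rows, so rows that do not move let the fingers close. It gives the time, the measured TCP pose, the force and the opening at its end, in the units of the state.
- r.get_obs(): the state, without advancing time (a new reading comes with each control period).
- r.snapshot(name): name is "scene" or "top" or "wrist"; returns (picture, depth): 420x560x3 uint8, red, green, blue; 420x560 float32, m along the optical axis (not along the pixel's ray), 0 where there is no reading.
- r.camera_info(name): a dict with "K" (3x3 intrinsics, pixels), "extrinsics" (4x4, takes a point from camera to world coordinates); the wrist camera has in their place "tool_from_camera" (4x4, takes a point from camera to tool coordinates, whose origin is the TCP and whose axes are the tool frame's). Camera axes: x right, y down, z forward; pixel columns grow to the right and rows downward; lengths in m; the calibration is good to about 2 mm. The wrist camera is an equidistant fisheye: a pixel r from the principal point sees the ray r / f radians off the axis. A picture is of the moment at which its call begins: read the wrist's pose just before it. camera_info takes no time and is no camera call.
- r.close_job(): hands the job in, once; it reports no verdict.
The state is a dict: "time_s": time; "qpos": joint angles; "joint_velocities": joint speeds; "joint_torque": joint torques, N m; "ee_pos": TCP position; "tool_rot": TCP orientation; "ft_force": force on the tool from outside, world axes, zero at the start; "torque": the same for the moment, N m; "width": opening from 0.0 (shut) to 1.0 (fully open).
Only numpy, scipy, OpenCV 4.12 (cv2) and the standard library are available. Lean on these libraries where they do the work, as an engineer would, in place of code of your own. Each camera call takes 0.05 s, during which the arm holds its last target.

TASK

The screw of the sherd clamp is only finger-tight, and the L-shaped hex key still stands in it by its long arm. Pull the key out, hang it over the ridge of the upright rest (long arm down the rest's longer slope), let go and take it again by the long arm; then put its short arm fully into the screw and swing the long arm clockwise, as seen from above, until the screw comes up against its stop and its pointer stands at the black mark on the strap. Leave the key in the screw with its short arm fully down, let go, and do not knock the bottles and the vial about.

Things in the scene. Friction and masses are not known exactly. Their poses are not given: they have to be found in the camera images.
- key_mid (a point): Half-way along the long arm of the loose dark steel L-shaped hex key: 14 mm across flats, 0.19 kg. Key axes: +x along the long arm away from the corner, -z along the short arm away from the corner, y square to the L. Flats face +-y: take the arms across y (14 mm). At the start the long arm stands down in the screw's socket and the short arm points level to the side.
- key_corner (a point): Corner of the key, where the centre lines of its arms cross, 77.5 mm from key_mid against the key's x; same axes. From here the long arm measures 155 mm and the short arm 64 mm. The bend is rounded, both ends are bevelled. Let go in the socket it leans by about 0.13 rad but stays in.
- key_tip (a point): Centre of the end face of the key's short arm, 64 mm from the corner along the key's -z; same axes as key_mid.
- socket (a point): Centre of the mouth of the vertical hexagon socket in the screw head (30 mm across), 74 mm above the table. Bevelled, 25 mm deep; about 1 mm of side play and 0.12 rad of turning play each way. The frame turns with the screw: z up, x to its pointer. Either end of the key enters when the key's y axis is level and, seen from above, a multiple of 60 degrees from this y axis.
- screw (a joint): Turn of the clamp screw in rad: 0 is tight against a stop where it cannot turn on; it starts near -1.05 (a sixth of a turn short) and grows clockwise seen from above. Stiff: about 0.8 N m of friction throughout; it stays where it is left.
- clamp: Sherd clamp, fixed; origin on the table under the screw. Plywood base 200 (x) x 96 x 16 mm; on it a sherd at the +x end and a steel strap 160 x 36 mm along x, top at 44 mm, with the screw in its middle. A fixed upright threaded stud, 12 mm across, stands 60 mm along -x and reaches 131 mm above the table. A black mark on the +x side of the strap shows where the pointer stands when tight.
- ridge (a point): Point 136 mm above the table where the key's corner comes when the key hangs on the fixed upright aluminium rest. Frame: z up; under it a blunt ridge with two 45 degree slopes, the longer (72 mm) down towards +x for the long arm, the shorter (38 mm) towards -x for the short arm. Plate 7 mm thick across y.
- rest: The same rest; origin on the table under the ridge, axes as ridge. Foot from x -50 to +60 mm, 80 mm wide, 12 mm high. Black cheeks with flared lips guide the key between them (17 mm): on the long slope 51 to 67 mm, on the short slope 24 to 40 mm from the ridge, standing 19 mm above the slope. Elsewhere the hanging key is free to be taken.
- glue_mid (a point): Middle of a glue bottle, 38 mm across, 112 mm tall, loose, upright, near the clamp: leave it alone.
- varnish_mid (a point): Middle of a small varnish bottle, 30 mm across, 69 mm tall, loose, upright, near the clamp: leave it alone.
- vial_mid (a point): Middle of a capped sample vial, 28 mm across, 52 mm tall, loose, upright, near the rest: leave it alone.
Things that resemble listed ones, but are neither listed nor needed, are in the scene too. Of the things shaped like the rest, the aluminium one is meant.

How it is judged:
On the way, in this order (a step that is already met when the one before it is completed fails the run):
1. the key hangs over the ridge of the rest, long arm down the longer slope, let go (distance between key_corner and ridge below 0.018 m and angle between key_mid's own z axis and vertical between 0.6 and 0.97 rad and x of key_mid in the frame of ridge above 0.03 m and contact force between the fingers and anything else below 0.3 N), for 0.2 s.
2. the key's short arm is fully in the socket and the screw has not been turned yet (horizontal distance between key_tip and socket below 0.005 m and z of key_tip in the frame of socket below -0.017 m and angle between key_mid's own z axis and vertical below 0.25 rad and value of joint screw below -0.75 rad), for 0.1 s.
At the end, for the whole second after the job is handed in: The screw is tight (within 0.12 rad of its stop) and the key is left in it, short arm down: its tip within 5 mm of the socket's axis and at least 17 mm deep in the 25 mm socket, the short arm within 0.25 rad of vertical (horizontal distance between key_tip and socket below 0.005 m and z of key_tip in the frame of socket below -0.017 m and angle between key_mid's own z axis and vertical below 0.25 rad and value of joint screw above -0.12 rad); the robot touches nothing.
It fails at once if a bottle or the vial is shifted by more than 30 mm or tipped (distance of any of glue_mid, varnish_mid, vial_mid from where it was at the start of the episode above 0.03 m or angle between any of glue_mid, varnish_mid, vial_mid's own z axis and vertical above 0.5 rad).
It also fails if it takes over 64 s, if anything falls off the work surface, if the arm or the gripper's body presses on something with over 40 N, if the wrist force passes 120 N, or if a joint passes its speed limit or range.

## Working session

There is one attempt and no reset: what is moved stays moved. The work goes in short steps, Python scripts to look and compute and a tool call to move; the robot and the scene stay as the last step left them, time stands still between calls to the robot, and variables do not carry over. Pictures are saved under pics/ and viewed, and the job is handed in when it is done.

Besides the shell and the picture viewer there is one more tool, called after "Request:" as name([rows], argument=value, ...), one row to a line, values as JSON. jog_arm: Moves the arm, as the interface text tells. Its arguments: {"type":"object","properties":{"deltas":{"type":"array"},"grip_force":{"type":"number"}},"required":["deltas"]}

```bash
ls; mkdir -p pics; python3 - <<'E'
from cell import r
import cv2,numpy as np
print(r.get_obs())
for n in ["scene","top","wrist"]:
    im,d=r.snapshot(n); cv2.imwrite(f"pics/{n}0.png",im[:,:,::-1]); np.save(f"pics/{n}0.npy",d)
    print(n,r.camera_info(n))
E
```

```text
pics
{'time_s': 0.0, 'qpos': array([ 1.23100926e+00,  2.38817099e-01, -1.42441209e-02,  1.31922624e+00,
        3.79816571e-05,  1.57080387e+00]), 'joint_velocities': array([ 4.88876544e-04, -5.97477494e-05,  6.45957237e-04,  7.20054712e-04,
        1.75904997e-04, -2.53256888e-04]), 'joint_torque': array([ 3.72354289e-04, -5.38784873e+01,  3.46443379e+01,  1.83031394e-02,
       -7.64096421e-05,  2.61910120e-07]), 'ee_pos': array([0.17491639, 0.49483193, 0.40406234]), 'tool_rot': array([-0.57704806,  0.57763491,  0.40782218, -0.40869858]), 'ft_force': array([ 0.02571221, -0.56213296,  0.27755783]), 'torque': array([-0.03680366,  0.04418356,  0.00437124]), 'width': 1.0000627929070958}
scene {'K': array([[431.69093079,   0.        , 275.31278215],
       [  0.        , 431.69093079, 212.24086786],
       [  0.        ,   0.        ,   1.        ]]), 'extrinsics': array([[ 0.60145501, -0.32322627,  0.7306002 , -0.40989245],
       [-0.79860258, -0.26847743,  0.53865926, -0.54218822],
       [ 0.02204084, -0.90743851, -0.41960642,  0.66214146],
       [ 0.        ,  0.        ,  0.     
[... 274 characters left out ...]
640202,  0.18266691, -0.11520374,  0.34753357],
       [ 0.01118884, -0.48994271, -0.87168283,  1.82017423],
       [ 0.        ,  0.        ,  0.        ,  1.        ]])}
wrist {'K': array([[325.1922621 ,   0.        , 276.49186229],
       [  0.        , 325.1922621 , 208.90383864],
       [  0.        ,   0.        ,   1.        ]]), 'tool_from_camera': array([[ 9.99997615e-01,  6.94927499e-04, -2.07038202e-03,
         8.74359852e-04],
       [ 2.18070355e-03, -2.66490147e-01,  9.63835176e-01,
         2.99152789e-02],
       [ 1.18059159e-04, -9.63837392e-01, -2.66491027e-01,
         6.88331257e-02],
       [ 0.00000000e+00,  0.00000000e+00,  0.00000000e+00,
         1.00000000e+00]])}
```

View pics/scene0.png

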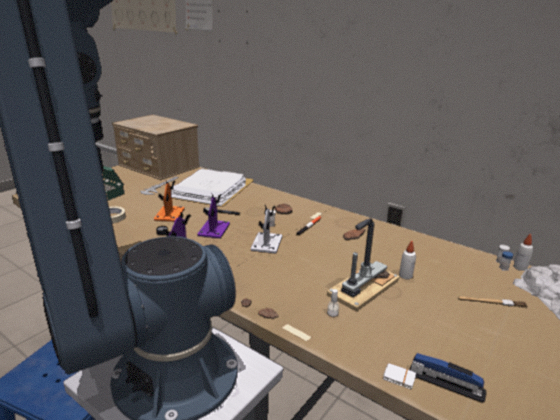

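View pics/top0.png

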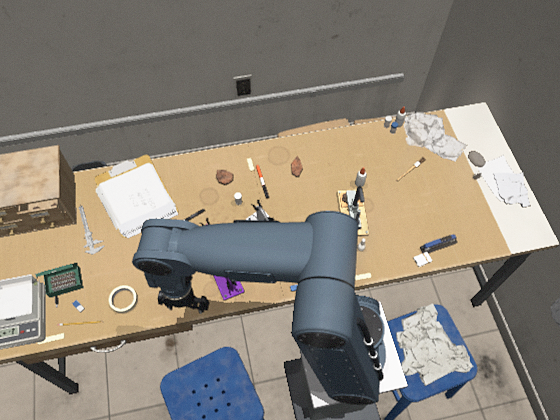

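View pics/wrist0.png

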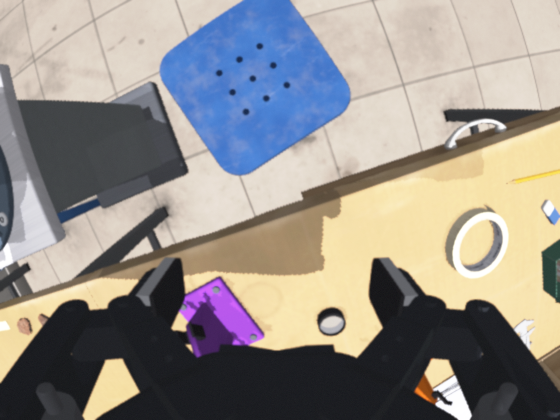

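```bash
cat > h.py <<'E'
import numpy as np,cv2
from scipy.spatial.transform import Rotation as R
def cloud(d,ci):
    K=ci["K"];v,u=np.mgrid[:d.shape[0],:d.shape[1]]
    p=np.stack([(u-K[0,2])/K[0,0]*d,(v-K[1,2])/K[1,1]*d,d],-1)
    E=ci["extrinsics"];w=p@E[:3,:3].T+E[:3,3];w[d<=0]=np.nan
    return w
def ray(ci,u,v):
    K=ci["K"];E=ci["extrinsics"]
    a=E[:3,:3]@np.array([(u-K[0,2])/K[0,0],(v-K[1,2])/K[1,1],1]);return E[:3,3],a
def plane(ci,u,v,z):
    o,a=ray(ci,u,v);return o+a*(z-o[2])/a[2]
def proj(ci,P):
    E=ci["extrinsics"];c=(np.atleast_2d(P)-E[:3,3])@E[:3,:3];K=ci["K"]
    return np.c_[c[:,0]/c[:,2]*K[0,0]+K[0,2],c[:,1]/c[:,2]*K[1,1]+K[1,2]]
def toolR(o):
    w,x,y,z=o["tool_rot"];return R.from_quat([x,y,z,w]).as_matrix()
def wray(o,ci,u,v):
    K=ci["K"];T=ci["tool_from_camera"];x=u-K[0,2];y=v-K[1,2];rr=np.hypot(x,y);th=rr/K[0,0]
    a=np.array([np.sin(th)*x/rr,np.sin(th)*y/rr,np.cos(th)]) if rr>0 else np.array([0,0,1.])
    M=toolR(o);return o["ee_pos"]+M@T[:3,3],M@T[:3,:3]@a
def wplane(o,ci,u,v,z):
    p,a=wray(o,ci,u,v);return p+a*(z-p[2])/a[2]
def wproj(o,ci,P):
    T=ci["tool_from_camera"];M=toolR(o);K=ci["K"]
    t=(np.atleast_2d(P)-o["ee_pos"])@M;c=(t-T[:3,3])@T[:3,:3]
    rr=np.hypot(c[:,0],c[:,1]);th=np.arctan2(rr,c[:,2]);return np.c_[c[:,0]/rr*th*K[0,0]+K[0,2],c[:,1]/rr*th*K[0,0]+K[1,2]]
E
python3 - <<'E'
import cv2
a=cv2.imread("pics/scene0.png")
cv2.imwrite("pics/c1.png",cv2.resize(a[200:330,310:440],None,fx=4.6,fy=4.6,interpolation=cv2.INTER_CUBIC))
cv2.imwrite("pics/c2.png",cv2.resize(a[190:260,150:330],None,fx=4.4,fy=4.4,interpolation=cv2.INTER_CUBIC))
b=cv2.imread("pics/top0.png")
cv2.imwrite("pics/c3.png",cv2.resize(b[155:275,180:390],None,fx=3.8,fy=3.8,interpolation=cv2.INTER_CUBIC))
from h import *; from cell import r
T=toolR(r.get_obs());print(T.round(3))
E
```

```text
[[ 0.333 -0.    -0.943]
 [ 0.943 -0.001  0.333]
 [-0.001 -1.    -0.   ]]
```

View pics/c1.png

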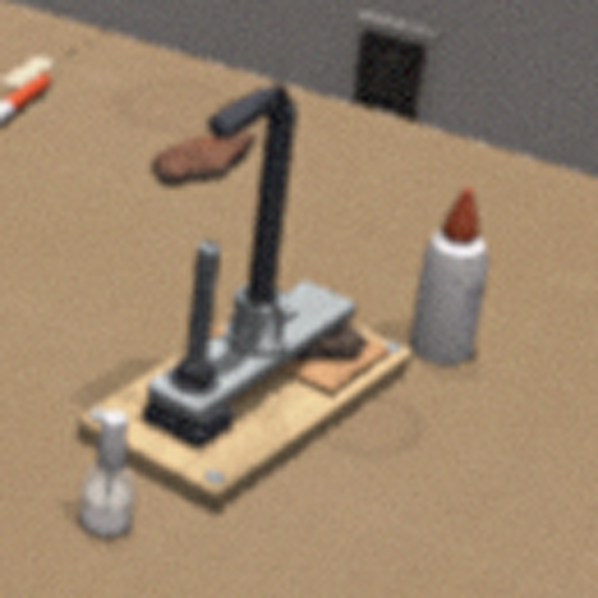

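View pics/c2.png

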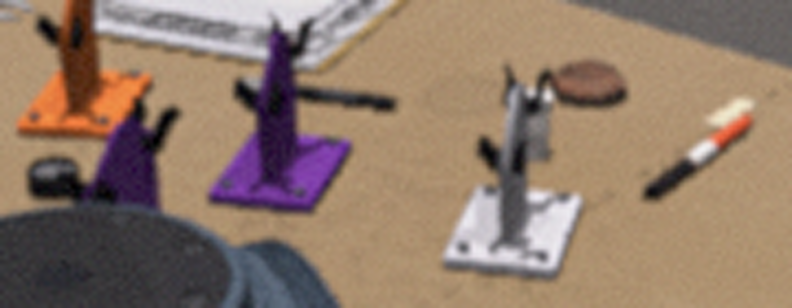

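View pics/c3.png

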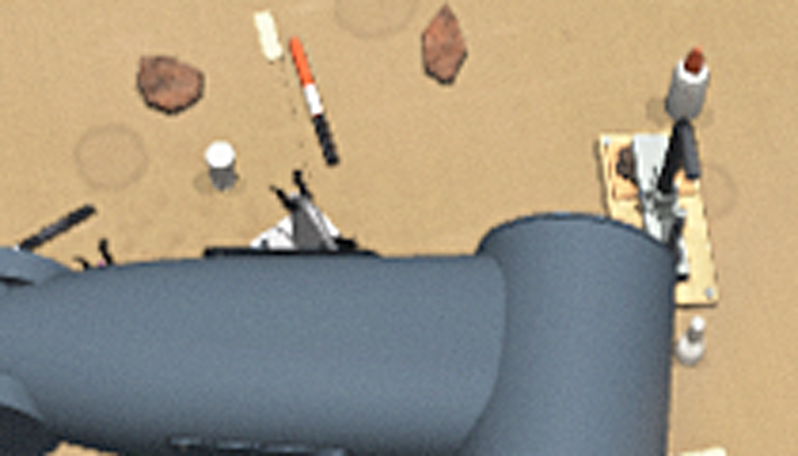

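```bash
python3 - <<'E'
from h import *; from cell import r
ci=r.camera_info("scene");ct=r.camera_info("top")
d=np.load("pics/scene0.npy");w=cloud(d,ci)
im=cv2.imread("pics/scene0.png")
def at(u,v): 
    return w[int(v),int(u)].round(3)
c1=lambda x,y:(310+x/4.6,200+y/4.6)
for n,p in dict(keycorner=(285,100),shorttip=(220,122),keylow=(262,295),head=(260,330),studtop=(207,250),glue=(450,300),gluetip=(465,195),varn=(105,500),base1=(215,500),base2=(85,425),base3=(405,355)).items():
    u,v=c1(*p);print(n,u,v,at(u,v))
c2=lambda x,y:(150+x/4.4,190+y/4.4)
for n,p in dict(ridge=(517,90),mid=(515,150),low=(510,230),fl=(450,265),fr=(555,270),fb=(580,195),vialish=(540,130)).items():
    u,v=c2(*p);print(n,u,v,at(u,v))
# table check
print(at(300,300),at(400,330))
# top
dt=np.load("pics/top0.npy");wt=cloud(dt,ct)
c3=lambda x,y:(180+x/3.8,155+y/3.8)
for n,p in dict(vial=(220,150),kcorner=(683,128),ktip=(692,170),stud=(680,225),glue=(692,60),restlip=(296,185),baseTL=(603,140),baseBR=(712,298),restfoot=(265,240),varn=(695,330)).items():
    u,v=c3(*p);print(n,u,v,wt[int(v),int(u)].round(3))
E
```

```text
keycorner 371.95652173913044 221.73913043478262 [ 0.495 -0.166  0.205]
shorttip 357.82608695652175 226.52173913043478 [ 0.451 -0.151  0.203]
keylow 366.95652173913044 264.1304347826087 [ 0.503 -0.164  0.078]
head 366.5217391304348 271.7391304347826 [ 0.498 -0.169  0.06 ]
studtop 355.0 254.34782608695653 [ 0.448 -0.156  0.129]
glue 407.82608695652175 265.2173913043478 [ 0.623 -0.232  0.043]
gluetip 411.0869565217391 242.3913043478261 [ 0.636 -0.229  0.108]
varn 332.82608695652175 308.69565217391306 [ 0.353 -0.155  0.023]
base1 356.7391304347826 308.69565217391306 [ 0.41  -0.192  0.007]
base2 328.47826086956525 292.3913043478261 [ 0.418 -0.106  0.012]
base3 398.04347826086956 277.17391304347825 [ 0.599 -0.221  0.012]
ridge 267.5 210.45454545454544 [0.537 0.187 0.117]
mid 267.0454545454545 224.0909090909091 [0.499 0.158 0.093]
low 265.9090909090909 242.27272727272725 [0.507 0.17  0.024]
fl 252.27272727272725 250.22727272727272 [0.475 0.196 0.001]
fr 276.1363636363636 251.36363636363637 [0.509 0.129 0.007]
fb 281.8181818181818 234.3181818181818 [ 0.623  0.194 -0.003]
vialish 272.72727272727275 219.54545454545453 [0.644 0.248 0.028]
[ 0.359 -0.06  -0.   ] [ 0.408 -0.307 -0.   ]
vial 237.89473684210526 194.4736842105263 [0.658 0.263 0.056]
kcorner 359.7368421052632 188.68421052631578 [ 0.499 -0.153  0.21 ]
ktip 362.10526315789474 199.73684210526315 [ 0.457 -0.153  0.203]
stud 358.9473684210526 214.21052631578948 [ 0.447 -0.147  0.115]
glue 362.10526315789474 170.78947368421052 [ 0.636 -0.221  0.102]
restlip 257.89473684210526 203.68421052631578 [ 0.637  0.191 -0.004]
baseTL 338.68421052631584 191.8421052631579 [ 0.612 -0.128  0.019]
baseBR 367.36842105263156 233.42105263157896 [ 0.416 -0.189  0.007]
restfoot 249.73684210526318 218.1578947368421 [0.569 0.236 0.014]
varn 362.89473684210526 241.84210526315792 [ 0.364 -0.146  0.059]
```

Request:
jog_arm([
  [[-20,0,-55],0,1],
  [[-20,0,-55],0,1],
  [[-20,0,-55],0,1],
  [[-20,0,-55],0,1],
  [[-20,0,-55],0,1],
  [[-20,0,-55],0,1],
  [[-20,0,-55],0,1],
  [[-20,0,-55],0,1],
  [[-20,0,-55],0,1],
  [[0,0,0],0,1],
])

```text
time_s: 1.4
ee_pos: [0.5842, 0.1575, 0.4034]
tool_rot: [-0.578, 0.578, 0.407, -0.407]
ft_force: [-0.1, 0.5, -0.4]
width: 0.998
```

```bash
cat > snap.py <<'E'
import sys;from h import *; from cell import r
import pickle
n=sys.argv[1]; cams=sys.argv[2:] or ["wrist"]
o=r.get_obs();print(o["time_s"],o["ee_pos"].round(4),toolR(o)[:,0].round(3),o["width"],o["ft_force"].round(2))
for c in cams:
    o=r.get_obs();im,d=r.snapshot(c);cv2.imwrite(f"pics/{n}_{c}.png",im[:,:,::-1]);np.save(f"pics/{n}_{c}.npy",d);pickle.dump(o,open(f"pics/{n}_{c}.pkl","wb"))
E
python3 snap.py a wrist scene top
```

```text
1.4 [0.5842 0.1575 0.4034] [ 0.337  0.941 -0.001] 0.9980565436313775 [-0.15  0.46 -0.44]
```

View pics/a_wrist.png

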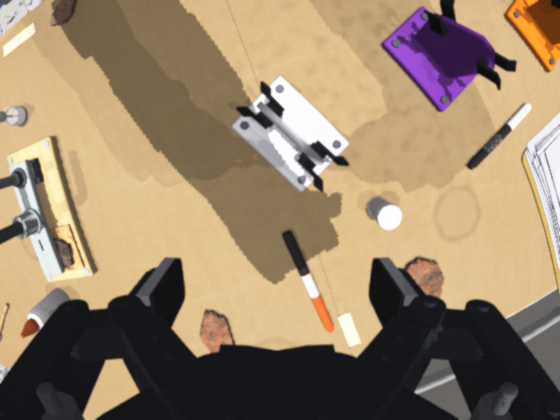

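View pics/a_scene.png

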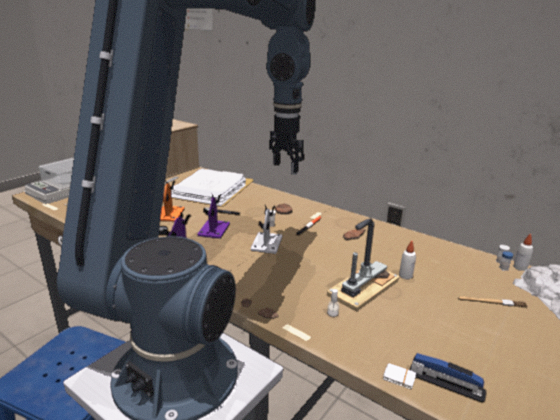

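View pics/a_top.png

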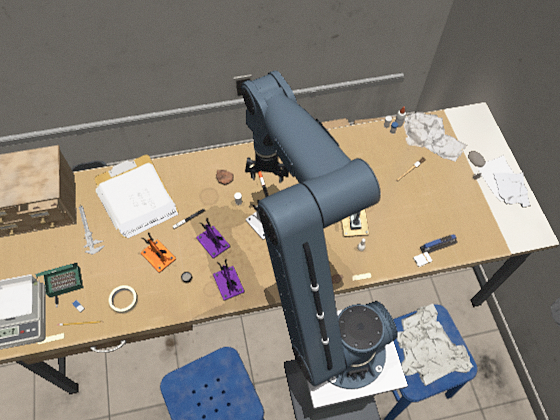

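```bash
cat >> h.py <<'E'
def wcloud(o,ci,d):
    K=ci["K"];T=ci["tool_from_camera"];v,u=np.mgrid[:d.shape[0],:d.shape[1]]
    x=u-K[0,2];y=v-K[1,2];rr=np.hypot(x,y)+1e-9;th=rr/K[0,0]
    t=np.tan(np.minimum(th,1.4))
    c=np.stack([t*x/rr*d,t*y/rr*d,d],-1)
    M=toolR(o);p=(c@T[:3,:3].T+T[:3,3])@M.T+o["ee_pos"];p[(d<=0)|(th>1.4)]=np.nan
    return p
E
python3 - <<'E'
from h import *; from cell import r; import pickle
ci=r.camera_info("wrist");o=pickle.load(open("pics/a_wrist.pkl","rb"));d=np.load("pics/a_wrist.npy")
im=cv2.imread("pics/a_wrist.png");w=wcloud(o,ci,d)
a=im[60:210,215:415];cv2.imwrite("pics/a1.png",cv2.resize(a,None,fx=4,fy=4,interpolation=cv2.INTER_CUBIC))
for p in [(283,85),(240,125),(305,180),(340,140),(295,140),(270,95),(385,215),(300,300),(120,150),(268,108),(310,150)]:
    print(p,w[p[1],p[0]].round(3),wplane(o,ci,*p,0.012).round(3))
for n,b in [("clamp",(0,0,1,1))]: pass
E
```

```text
(283, 85) [0.483 0.201 0.012] [0.483 0.201 0.012]
(240, 125) [0.509 0.142 0.016] [0.509 0.141 0.012]
(305, 180) [0.591 0.189 0.016] [0.592 0.189 0.012]
(340, 140) [0.562 0.241 0.012] [0.562 0.241 0.012]
(295, 140) [0.538 0.189 0.118] [0.546 0.193 0.012]
(270, 95) [0.496 0.183 0.098] [0.489 0.184 0.012]
(385, 215) [0.648 0.258 0.052] [0.664 0.267 0.012]
(300, 300) [0.745 0.133 0.001] [0.738 0.134 0.012]
(120, 150) [ 0.48  -0.011  0.002] [ 0.481 -0.006  0.012]
(268, 108) [0.506 0.178 0.087] [0.502 0.177 0.012]
(310, 150) [0.549 0.198 0.117] [0.562 0.205 0.012]
```

View pics/a1.png

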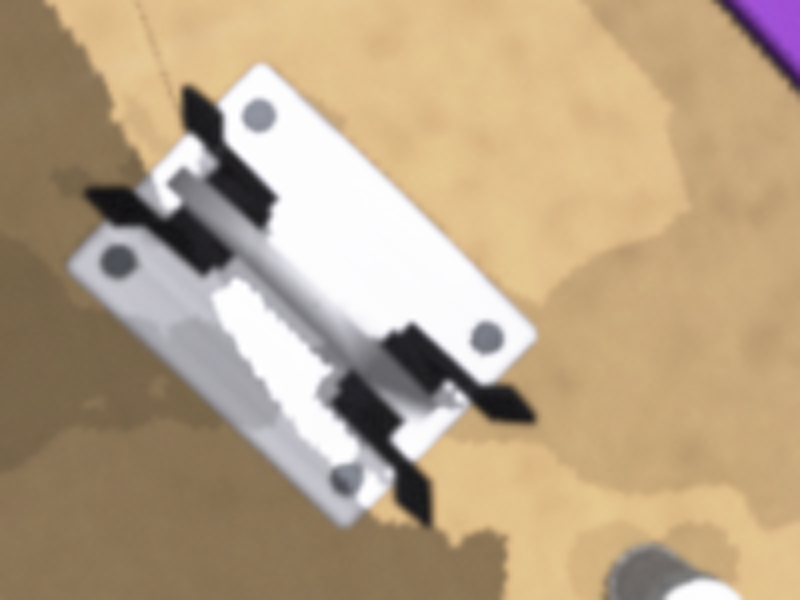

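```bash
python3 - <<'E'
from h import *; from cell import r; import pickle
ci=r.camera_info("wrist");o=pickle.load(open("pics/a_wrist.pkl","rb"));d=np.load("pics/a_wrist.npy")
im=cv2.imread("pics/a_wrist.png");w=wcloud(o,ci,d)
P=[wplane(o,ci,215+x/4,60+y/4,0.012) for x,y in [(262,62),(70,265),(345,525),(537,335)]]
P=np.array(P);print(P.round(4));print([np.linalg.norm(P[i]-P[(i+1)%4]).round(4) for i in range(4)])
ctr=P.mean(0);ux=(P[2]+P[3]-P[0]-P[1]);ux/=np.linalg.norm(ux);uy=np.array([-ux[1],ux[0],0]);print(ctr,ux,np.degrees(np.arctan2(ux[1],ux[0])))
q=(w-ctr);X=q@ux;Y=q@uy;Z=w[...,2]
m=(abs(X)<.09)&(abs(Y)<.012)&(Z>.03)
for lo in np.arange(-.08,.08,.006):
    mm=m&(X>=lo)&(X<lo+.006)
    if mm.sum()>0:
        k=mm&(Z>np.nanpercentile(Z[mm],0));print(lo.round(3),mm.sum(),np.percentile(Z[mm],[5,50,95]).round(3),np.percentile(Y[mm],[5,50,95]).round(3))
# plate only (bright grey) top fit
g=im.astype(int).mean(2)
mp=m&(g>70)&(Z>.06)
v=np.nonzero(mp);print(len(v[0]));
idx=np.argsort(X[mp]);
for lo in np.arange(-.08,.08,.006):
    mm=mp&(X>=lo)&(X<lo+.006)
    if mm.sum()>0: print(lo.round(3),mm.sum(),np.median(Z[mm]).round(4),np.median(Y[mm]).round(4),Z[mm].max().round(4))
E
```

```text
[[0.4725 0.2019 0.012 ]
 [0.5075 0.1329 0.012 ]
 [0.6031 0.1804 0.012 ]
 [0.5692 0.2494 0.012 ]]
[np.float64(0.0773), np.float64(0.1067), np.float64(0.0769), np.float64(0.1078)]
[0.53804145 0.19115281 0.012     ] [0.89649338 0.44305712 0.        ] 26.299100940439434
-0.056 17 [0.089 0.091 0.093] [-0.012  0.01   0.012]
-0.05 65 [0.076 0.092 0.099] [-0.012  0.008  0.012]
-0.044 140 [0.076 0.083 0.1  ] [-0.011  0.001  0.011]
-0.038 185 [0.078 0.085 0.096] [-0.011  0.     0.011]
-0.032 190 [0.084 0.087 0.094] [-0.011  0.     0.011]
-0.026 128 [0.081 0.084 0.101] [-0.01  -0.001  0.01 ]
-0.02 57 [0.101 0.104 0.107] [-0.004 -0.001  0.002]
-0.014 67 [0.107 0.11  0.113] [-0.004 -0.     0.003]
-0.008 71 [0.113 0.116 0.118] [-0.004 -0.     0.003]
-0.002 66 [0.117 0.118 0.119] [-0.003 -0.     0.003]
0.004 64 [0.117 0.118 0.119] [-0.003 -0.     0.003]
0.01 148 [0.1   0.103 0.118] [-0.01  0.    0.01]
0.016 198 [0.103 0.105 0.113] [-0.011  0.     0.011]
0.022 194 [0.097 0.105 0.114] [-0.011  0.001  0.011]
0.028 117 [0.095 0.115 0.118] [-0.011 -0.001  0.011]
0.034 75 [0.107 0.114 0.313] [-0.012 -0.0
[... 353 characters left out ...]
 0.308] [-0.011 -0.009 -0.004]
1835
-0.056 5 0.0913 0.0107 0.0923
-0.05 20 0.0888 0.0007 0.0939
-0.044 84 0.0803 0.0005 0.0996
-0.038 62 0.0865 0.0003 0.096
-0.032 74 0.0915 0.0002 0.0959
-0.026 84 0.0968 0.0 0.1019
-0.02 57 0.1041 -0.0007 0.1077
-0.014 67 0.1098 -0.0003 0.1133
-0.008 71 0.116 -0.0003 0.1187
-0.002 66 0.118 -0.0001 0.1193
0.004 64 0.1179 -0.0005 0.1201
0.01 83 0.1162 0.0006 0.1195
0.016 62 0.1105 0.0 0.1144
0.022 67 0.1052 -0.0006 0.1145
0.028 65 0.1001 -0.0012 0.1176
0.034 10 0.108 0.0084 0.111
0.04 14 0.1089 -0.0097 0.1106
0.046 275 0.268 -0.0097 0.2848
0.052 327 0.2753 -0.0079 0.335
0.058 203 0.3335 -0.0056 0.3348
0.064 48 0.2901 0.0068 0.3335
0.07 27 0.2983 0.0104 0.3179
```

Request:
jog_arm([
  [[-46,-6,-16],0,1],
  [[-46,-6,-16],0,1],
  [[-46,-6,-16],0,1],
  [[-46,-6,-16],0,1],
  [[-46,-6,-16],0,1],
  [[-46,-6,-16],0,1],
  [[-46,-6,-16],0,1],
  [[0,0,0],-8,1],
  [[0,0,0],0,1],
])

```text
time_s: 2.68
ee_pos: [0.5796, -0.1798, 0.447]
tool_rot: [0.547, -0.547, -0.448, 0.448]
ft_force: [-1.5, 0.3, -1.1]
width: 0.997
```

```bash
python3 snap.py b wrist scene top; python3 -c "
from cell import r;print(r.get_obs()['qpos'].round(3))"
```

```text
2.675 [ 0.5796 -0.1798  0.447 ] [0.199 0.98  0.   ] 0.9970136545412746 [-1.53  0.29 -1.09]
[-0.3    0.376  0.292  1.486 -0.    -0.099]
```

View pics/b_wrist.png

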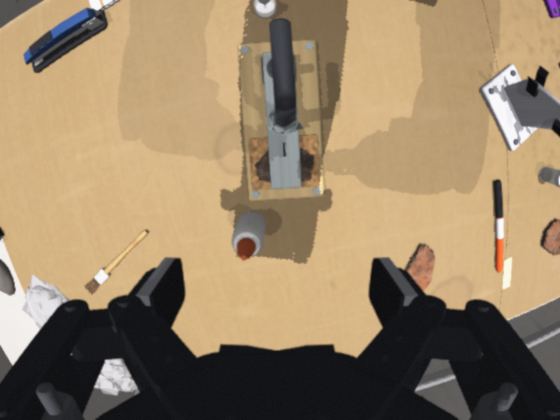

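View pics/b_top.png

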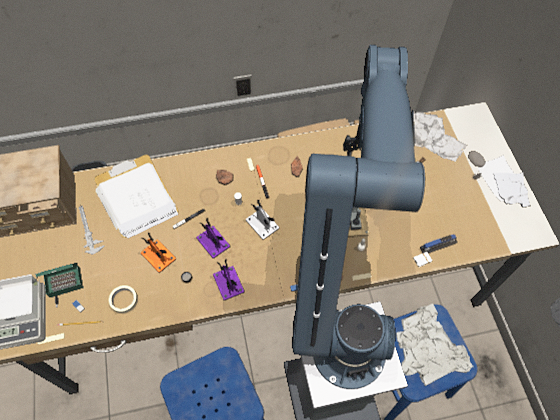

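```bash
python3 - <<'E'
from h import *; from cell import r; import pickle
ci=r.camera_info("wrist");o=pickle.load(open("pics/b_wrist.pkl","rb"));d=np.load("pics/b_wrist.npy")
im=cv2.imread("pics/b_wrist.png");w=wcloud(o,ci,d)
cv2.imwrite("pics/b1.png",cv2.resize(im[0:200,215:355],None,fx=3,fy=3,interpolation=cv2.INTER_CUBIC))
Z=w[...,2]
v,u=np.mgrid[:420,:560]
m=(Z>.19)&(Z<.22)&(u>260)&(u<310)&(v<140)
P=w[m];print(len(P),P.min(0),P.max(0))
c=P.mean(0);uu,s,vt=np.linalg.svd(P[:,:2]-c[:2]);print(c,vt[0],np.degrees(np.arctan2(vt[0][1],vt[0][0])))
t=(P[:,:2]-c[:2])@vt[0];print(t.min(),t.max(),c[:2]+vt[0]*t.min(),c[:2]+vt[0]*t.max(), np.percentile(P[:,2],[5,50,95]))
# base corners z=.016
for p in [(242,44),(318,40),(323,197),(249,200)]: print(p,wplane(o,ci,*p,.016).round(4),w[p[1],p[0]].round(3))
for p in [(285,180),(264,6),(248,235)]:print(p,w[p[1],p[0]].round(3))
E
```

```text
2280 [ 0.4447453  -0.16635244  0.19076618] [ 0.51622    -0.14379241  0.2138194 ]
[ 0.48122803 -0.15524385  0.20900898] [ 0.99059278 -0.13684279] -7.865193085377411
-0.036297562928722986 0.03527246176061921 [ 0.44527193 -0.15027679] [ 0.51616868 -0.16007063] [0.20139645 0.20979294 0.21230856]
(242, 44) [ 0.408  -0.1877  0.016 ] [ 0.408 -0.188  0.017]
(318, 40) [ 0.421  -0.0956  0.016 ] [ 0.417 -0.093  0.   ]
(323, 197) [ 0.6173 -0.1266  0.016 ] [ 0.621 -0.125  0.001]
(249, 200) [ 0.6025 -0.2199  0.016 ] [ 0.606 -0.222  0.002]
(285, 180) [ 0.581 -0.17   0.046]
(264, 6) [ 0.371 -0.152  0.037]
(248, 235) [ 0.627 -0.221  0.08 ]
```

View pics/b1.png

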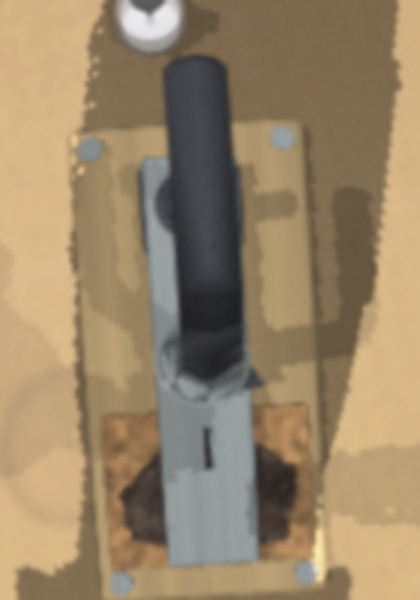

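Request:
jog_arm([
  [[3,0,37],0,1],
  [[3,0,36],0,1],
  [[0,20,0],-3,1],
  [[0,40,0],0,1],
  [[0,32,0],0,1],
  [[0,10,0],0,1],
  [[0,0,0],0,1],
])

```text
time_s: 3.7
ee_pos: [0.5097, -0.1598, 0.345]
tool_rot: [0.536, -0.535, -0.462, 0.462]
ft_force: [-0.7, 0.4, 0.4]
width: 1.002
```

```bash
python3 snap.py c wrist scene; python3 - <<'E'
import cv2
a=cv2.imread("pics/c_scene.png");cv2.imwrite("pics/c_s.png",cv2.resize(a[140:330,290:440],None,fx=3,fy=3))
E
```

```text
3.7 [ 0.5097 -0.1598  0.345 ] [ 0.147  0.989 -0.   ] 1.0016368043216044 [-0.66  0.39  0.44]
```

View pics/c_wrist.png

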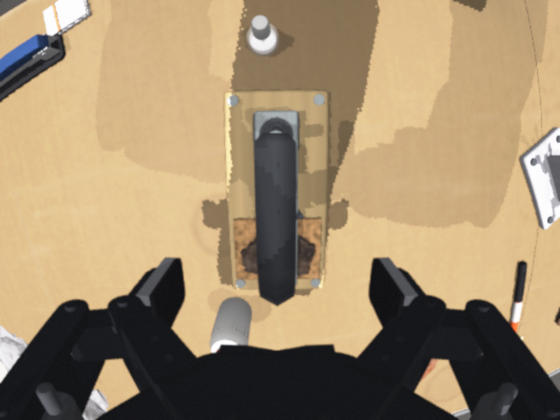

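View pics/c_s.png

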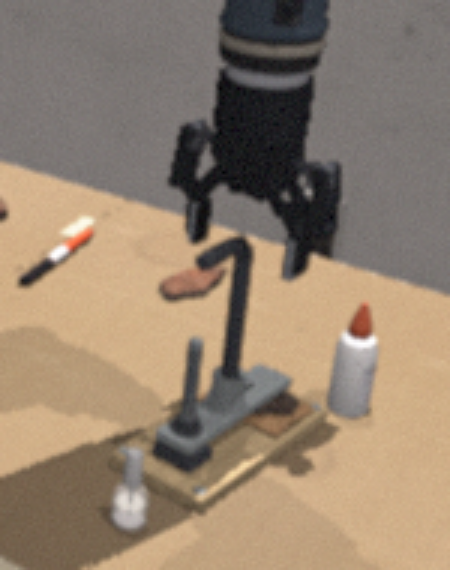

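Request:
jog_arm([
  [[0,0,0],0,0],
  [[0,0,0],0,0],
  [[0,0,0],0,0],
  [[0,0,0],0,0],
  [[0,0,0],0,0],
  [[0,0,0],0,0],
  [[0,0,0],0,0],
], grip_force=60)

```text
time_s: 4.68
ee_pos: [0.5097, -0.1602, 0.3449]
tool_rot: [-0.535, 0.536, 0.462, -0.462]
ft_force: [-0.1, 1.1, 4.2]
width: 0.15
```

```bash
python3 snap.py d wrist
```

```text
4.675 [ 0.5097 -0.1602  0.3449] [0.147 0.989 0.   ] 0.15041436101052472 [-0.11  1.14  4.21]
```

View pics/d_wrist.png

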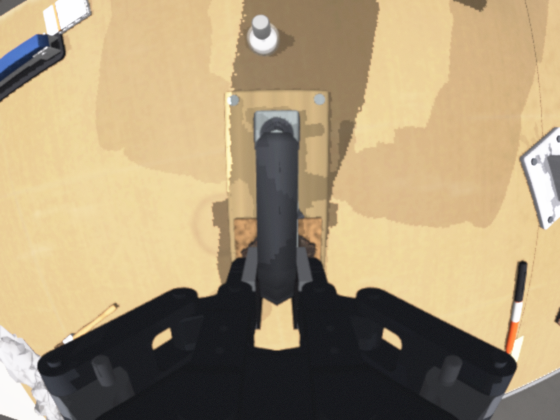

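Request:
jog_arm([
  [[0,-5,0],0,0],
  [[0,-15,0],0,0],
  [[0,-25,0],0,0],
  [[0,-40,0],0,0],
  [[0,-40,0],0,0],
  [[0,-25,0],0,0],
  [[0,0,0],0,0],
])

```text
time_s: 5.6
ee_pos: [0.5096, -0.1604, 0.4969]
tool_rot: [-0.534, 0.537, 0.462, -0.461]
ft_force: [0.5, -0.3, -2.0]
width: 0.152
```

```bash
python3 snap.py e wrist scene; python3 - <<'E'
import cv2
a=cv2.imread("pics/e_scene.png");cv2.imwrite("pics/e_s.png",cv2.resize(a[100:330,290:440],None,fx=2.6,fy=2.6))
E
```

```text
5.6 [ 0.5096 -0.1604  0.4969] [ 0.147  0.989 -0.001] 0.15228163509370382 [ 0.53 -0.29 -1.98]
```

View pics/e_s.png

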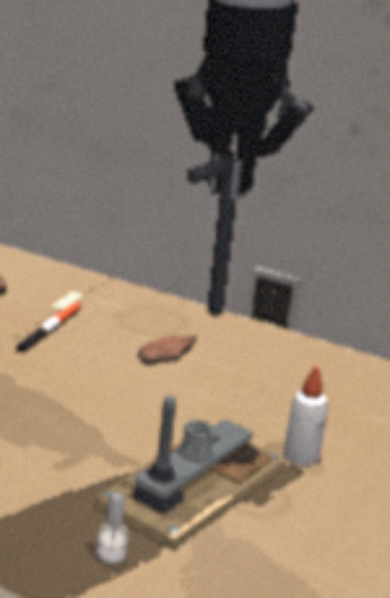

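View pics/e_wrist.png

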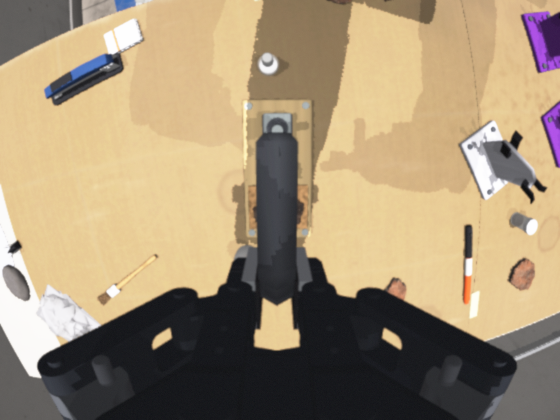

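Request:
jog_arm([
  [[0,0,0],10.4,0],
  [[0,0,0],10.4,0],
  [[0,0,0],10.4,0],
  [[0,0,0],10.4,0],
  [[0,0,0],10.4,0],
  [[0,0,0],10.4,0],
  [[0,0,0],10.4,0],
  [[0,0,0],10.4,0],
  [[0,0,0],10.4,0],
  [[0,0,0],10.4,0],
  [[0,0,0],10.4,0],
])

```text
time_s: 7.08
ee_pos: [0.5094, -0.1602, 0.4931]
tool_rot: [-0.678, 0.678, -0.203, 0.201]
ft_force: [-0.9, 0.5, -2.1]
width: 0.151
```

Request:
jog_arm([
  [[0,0,0],10.4,0],
  [[0,0,0],10.4,0],
  [[0,0,0],10.0,0],
  [[0,0,0],0,0],
])

```text
time_s: 7.58
ee_pos: [0.5094, -0.1602, 0.4934]
tool_rot: [-0.601, 0.601, -0.373, 0.372]
ft_force: [-0.4, -0.3, -1.2]
width: 0.151
```

```bash
python3 -c "
from h import *
from cell import r;o=r.get_obs();M=toolR(o);print(o['qpos'].round(3),o['ee_pos'].round(4),np.degrees(np.arctan2(M[1,0],M[0,0])))
d=np.array([.5107,.1776,.497])-o['ee_pos'];print(M.T@d*1000)"
```

```text
[-0.305  0.243  0.218  1.548 -0.     2.376] [ 0.5094 -0.1602  0.4934] -63.60261543594454
[-302.04474841   -3.45520288  151.3270535 ]
```

Request:
jog_arm([
  [[-50,0,25],0,0],
  [[-50,0,25],0,0],
  [[-50,0,25],0,0],
  [[-50,0,25],0,0],
  [[-50,0,25],0,0],
  [[-50,0,25],0,0],
  [[-2,0,1],0,0],
  [[0,0,0],0,0],
])

```text
time_s: 8.57
ee_pos: [0.5108, 0.1775, 0.494]
tool_rot: [-0.601, 0.602, -0.372, 0.372]
ft_force: [0.5, -0.8, -1.8]
width: 0.148
```

```bash
python3 snap.py f wrist scene top; python3 - <<'E'
import cv2
a=cv2.imread("pics/f_scene.png");cv2.imwrite("pics/f_s.png",cv2.resize(a[60:270,180:360],None,fx=2.8,fy=2.8))
a=cv2.imread("pics/f_top.png");cv2.imwrite("pics/f_t.png",cv2.resize(a[130:280,180:400],None,fx=3.4,fy=3.4))
E
```

```text
8.575 [0.5108 0.1775 0.494 ] [ 0.447 -0.895  0.   ] 0.14830968187188795 [ 0.46 -0.8  -1.81]
```

View pics/f_s.png

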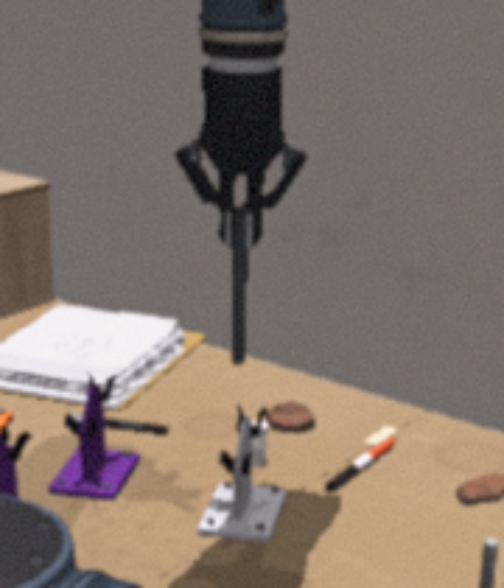

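View pics/f_wrist.png

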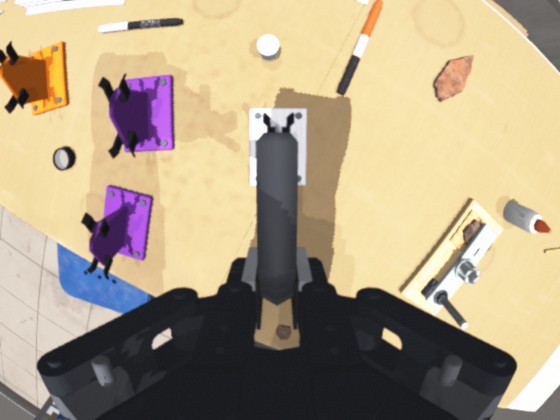

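View pics/f_t.png

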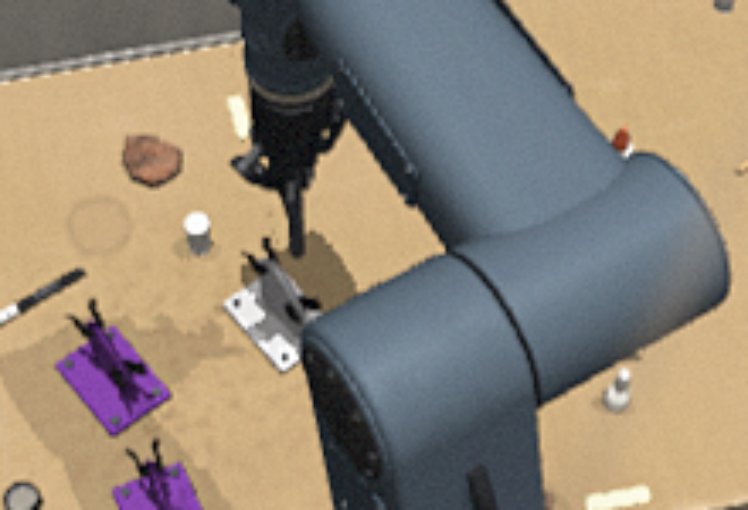

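```bash
cat > keypose.py <<'E'
import sys,pickle
from h import *; from cell import r
n=sys.argv[1]
ux=np.array([.8965,.443,0]);uy=np.array([.443,-.8965,0]);ridge=np.array([.5421,.1931,0])
def rest(p): q=p-ridge; return np.stack([-q@ux,q@uy,p[...,2]],-1)
if __name__=="__main__":
    o=pickle.load(open(f"pics/{n}_wrist.pkl","rb"));w=wcloud(o,r.camera_info("wrist"),np.load(f"pics/{n}_wrist.npy"))
    p=rest(w[130:290:10,277]);print("wrist short-arm top (rest frame)\n",p.round(4))
    g=o["ee_pos"]+toolR(o)[:,1]*.155;print("grasp",rest(g).round(4))
    w=cloud(np.load(f"pics/{n}_scene.npy"),r.camera_info("scene"));q=rest(w)
    m=(abs(q[...,0])<.15)&(abs(q[...,1])<.03)&(q[...,2]>.15)&(q[...,2]<g[2]+.03)
    P=q[m]
    for z in np.arange(.15,g[2]+.03,.015):
        k=abs(P[:,2]-z)<.0075
        if k.sum()>3: print(z.round(3),k.sum(),np.median(P[k],0).round(4))
E
python3 keypose.py f
```

```text
wrist short-arm top (rest frame)
 [[-0.021  -0.0006  0.1045]
 [-0.0259 -0.0013  0.3602]
 [-0.0228 -0.0013  0.3607]
 [-0.0195 -0.0013  0.3603]
 [-0.0164 -0.0013  0.3612]
 [-0.013  -0.0012  0.3606]
 [-0.0098 -0.0012  0.361 ]
 [-0.0067 -0.0012  0.362 ]
 [-0.003  -0.0012  0.3607]
 [ 0.0004 -0.0012  0.3609]
 [ 0.0039 -0.0012  0.361 ]
 [ 0.0077 -0.0011  0.3604]
 [ 0.0109 -0.0011  0.3617]
 [ 0.0149 -0.0011  0.3612]
 [ 0.0188 -0.0011  0.3611]
 [ 0.0234 -0.0011  0.3601]]
grasp [3.52e-02 2.00e-04 3.39e-01]
0.195 9 [0.0449 0.0035 0.1995]
0.21 23 [0.0457 0.0038 0.2101]
0.225 27 [0.0455 0.0037 0.225 ]
0.24 23 [0.0445 0.0031 0.2395]
0.255 26 [0.0439 0.003  0.2549]
0.27 25 [0.0441 0.0022 0.2703]
0.285 27 [0.0432 0.0031 0.2851]
0.3 30 [0.0426 0.0044 0.2997]
0.315 35 [0.0434 0.0021 0.3152]
0.33 76 [0.0439 0.0045 0.3306]
0.345 82 [0.0427 0.0035 0.3447]
0.36 88 [ 0.0447 -0.0013  0.3599]
```

Request:
jog_arm([
  [[0,40,0],0,0],
  [[0,40,0],0,0],
  [[0,10,0],0,0],
  [[0,0,0],0,0],
], grip_force=40)

```text
time_s: 9.22
ee_pos: [0.5111, 0.1767, 0.4052]
tool_rot: [-0.601, 0.601, -0.373, 0.373]
ft_force: [1.0, -0.9, -1.0]
width: 0.149
```

```bash
python3 snap.py g wrist scene;python3 keypose.py g|tail -12; python3 - <<'E'
import cv2
a=cv2.imread("pics/g_scene.png");cv2.imwrite("pics/g_s.png",cv2.resize(a[100:270,200:340],None,fx=3.5,fy=3.5,interpolation=cv2.INTER_CUBIC))
E
```

```text
9.225 [0.5111 0.1767 0.4052] [ 0.443 -0.897  0.   ] 0.14874105702112608 [ 0.98 -0.86 -1.03]
 [ 1.880e-02 -2.000e-04  2.721e-01]
 [ 2.270e-02 -2.000e-04  2.724e-01]]
grasp [0.0351 0.001  0.2502]
0.15 12 [0.0444 0.003  0.1544]
0.165 25 [0.0436 0.0037 0.1655]
0.18 23 [0.0435 0.0037 0.1806]
0.195 23 [0.043  0.0034 0.1954]
0.21 24 [0.0435 0.0035 0.2094]
0.225 28 [0.0426 0.003  0.2248]
0.24 63 [0.0433 0.0024 0.2402]
0.255 80 [0.0423 0.0028 0.2553]
0.27 84 [ 0.0424 -0.0017  0.2689]
```

View pics/g_s.png

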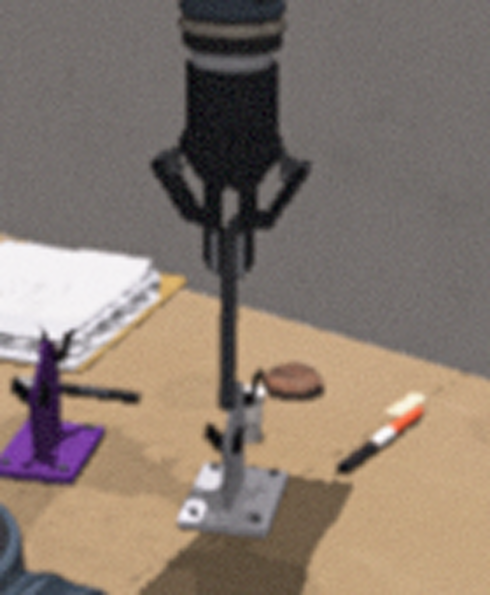

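View pics/g_wrist.png

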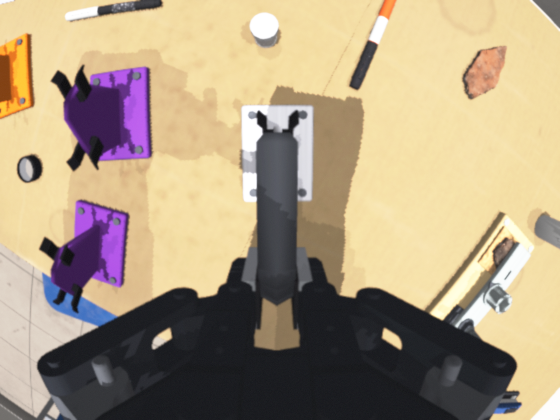

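```bash
python3 - <<'E'
from keypose import *
E
python3 - x <<'E'
import sys; sys.argv=["x","g"]
from keypose import *
ci=r.camera_info("scene")
def W(x,y,z): return ridge-x*ux+y*uy+np.array([0,0,z])
for q in [(36,0,110),(36,0,89),(51,0,74),(0,0,118),(36,0,250),(-27,0,98)]:
    p=proj(ci,W(*[a/1000 for a in q]))[0]; print(q,p.round(1),((p-[200,100])*3.5).round(0))
im=cv2.imread("pics/g_scene.png")
w=cloud(np.load("pics/g_scene.npy"),ci);q=rest(w)
m=(abs(q[...,0])<.06)&(abs(q[...,1])<.012)&(q[...,2]>.03)&(q[...,2]<.13)&(im.astype(int).mean(2)>75)
P=q[m];print(np.c_[P[:,0],P[:,1],P[:,2]][::6].round(3)[:30])
E
```

```text
(36, 0, 110) [264.1 215.8] [224. 405.]
(36, 0, 89) [264.  222.1] [224. 427.]
(51, 0, 74) [262.9 228.7] [220. 451.]
(0, 0, 118) [266.6 208.5] [233. 380.]
(36, 0, 250) [264.7 171.5] [226. 250.]
(-27, 0, 98) [268.3 210.9] [239. 388.]
[[-0.005  0.003  0.115]
 [ 0.007  0.006  0.11 ]
 [ 0.009  0.007  0.101]
 [-0.017  0.011  0.086]
 [ 0.009  0.006  0.094]
 [ 0.005  0.006  0.089]
 [ 0.005  0.006  0.085]
 [ 0.006  0.006  0.083]
 [ 0.02   0.006  0.086]
 [ 0.035  0.006  0.089]
 [ 0.059 -0.01   0.089]
 [ 0.044  0.002  0.077]
 [ 0.048 -0.     0.072]
 [ 0.047  0.006  0.068]
 [ 0.049  0.003  0.066]
 [ 0.052  0.001  0.064]
 [-0.013  0.006  0.031]
 [ 0.001  0.006  0.035]
 [ 0.005  0.007  0.033]
 [ 0.007  0.007  0.031]
 [ 0.045  0.005  0.044]
 [ 0.041  0.002  0.034]]Traceback (most recent call last):
  File "<stdin>", line 1, in <module>
  File "keypose.py", line 3, in <module>
    n=sys.argv[1]
      ~~~~~~~~^^^
IndexError: list index out of range
```

Request:
jog_arm([
  [[0,8,0],0,0],
  [[0,4,0],0,0],
  [[0,2,5],0,0],
  [[0,4,7],0,0],
  [[0,4,7],0,0],
  [[0,4,8],0,0],
  [[0,0,0],0,0],
])

```text
time_s: 10.2
ee_pos: [0.5358, 0.1894, 0.3796]
tool_rot: [0.601, -0.601, 0.372, -0.374]
ft_force: [-1.2, -2.4, 5.9]
width: 0.15
```

```bash
python3 snap.py i wrist scene;python3 keypose.py i; python3 - <<'E'
import cv2
a=cv2.imread("pics/i_scene.png");cv2.imwrite("pics/i_s.png",cv2.resize(a[120:270,200:340],None,fx=4,fy=4,interpolation=cv2.INTER_CUBIC))
E
```

```text
10.2 [0.5358 0.1894 0.3796] [ 0.444 -0.896  0.001] 0.14977360213233762 [-1.15 -2.38  5.9 ]
wrist short-arm top (rest frame)
 [[-0.0568 -0.0005  0.2322]
 [-0.0533 -0.0005  0.2343]
 [-0.0497 -0.0005  0.234 ]
 [-0.0463 -0.0005  0.2354]
 [-0.0429 -0.0005  0.2363]
 [-0.0396 -0.0005  0.2383]
 [-0.0361 -0.0005  0.2385]
 [-0.0327 -0.0005  0.2391]
 [-0.0292 -0.0005  0.2399]
 [-0.0262 -0.0005  0.242 ]
 [-0.0226 -0.0005  0.242 ]
 [-0.0196 -0.0005  0.2441]
 [-0.0159 -0.0005  0.2443]
 [-0.0122 -0.0005  0.2447]
 [-0.0088 -0.0005  0.2458]
 [-0.0043 -0.0005  0.2449]]
grasp [0.0071 0.0007 0.2246]
0.15 15 [0.0332 0.0026 0.1542]
0.165 26 [0.0312 0.0046 0.1666]
0.18 26 [0.027  0.003  0.1811]
0.195 29 [0.0223 0.0026 0.1962]
0.21 52 [0.0174 0.0039 0.2114]
0.225 77 [0.0164 0.003  0.2255]
0.24 69 [ 1.520e-02 -1.000e-04  2.392e-01]
```

View pics/i_s.png

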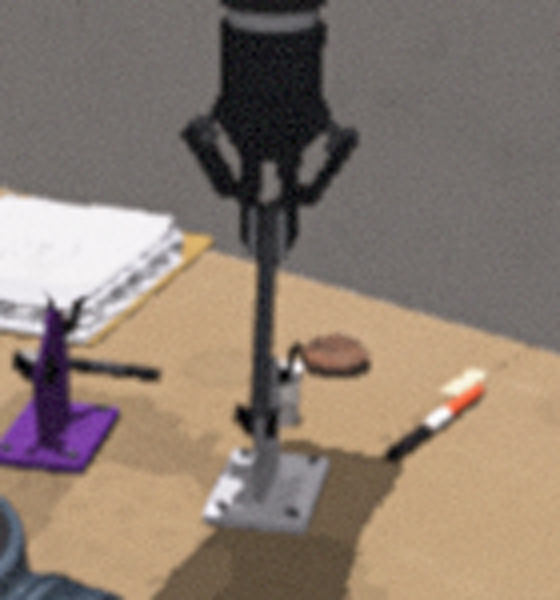

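View pics/i_wrist.png

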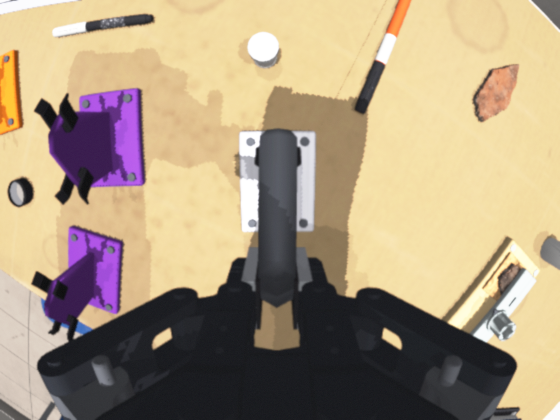

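Request:
jog_arm([
  [[0,5,6],0,0],
  [[0,5,6],0,0],
  [[0,5,4],0,0],
  [[0,9,0],0,0],
  [[0,9,0],0,0],
  [[0,9,0],0,0],
  [[0,9,-1],0,0],
  [[0,9,-2],0,0],
  [[0,0,0],0,0],
])

```text
time_s: 11.42
ee_pos: [0.5459, 0.1948, 0.3172]
tool_rot: [-0.6, 0.602, -0.374, 0.372]
ft_force: [-4.1, -1.8, -2.0]
width: 0.154
```

```bash
python3 snap.py j wrist scene;python3 keypose.py j; python3 - <<'E'
import cv2
a=cv2.imread("pics/j_scene.png");cv2.imwrite("pics/j_s.png",cv2.resize(a[120:270,200:340],None,fx=4,fy=4,interpolation=cv2.INTER_CUBIC))
E
```

```text
11.425 [0.5459 0.1948 0.3172] [ 0.444 -0.896 -0.   ] 0.15368492258486743 [-4.14 -1.75 -1.98]
wrist short-arm top (rest frame)
 [[-0.0618 -0.0007  0.0007]
 [-0.0628 -0.0011  0.1532]
 [-0.0588 -0.0011  0.1547]
 [-0.0551 -0.0011  0.1579]
 [-0.0514 -0.0011  0.1605]
 [-0.048  -0.0011  0.1636]
 [-0.0445 -0.0011  0.1657]
 [-0.0412 -0.0011  0.168 ]
 [-0.0378 -0.0011  0.1701]
 [-0.0343 -0.0011  0.1714]
 [-0.0309 -0.0011  0.1728]
 [-0.0284 -0.0011  0.1766]
 [-0.0245 -0.0011  0.1769]
 [-0.0213 -0.0011  0.1786]
 [-0.0175 -0.0011  0.1793]
 [-0.0143 -0.0011  0.1812]]
grasp [-3.500e-03  1.000e-04  1.622e-01]
0.15 33 [0.0082 0.0032 0.1531]
0.165 69 [0.0054 0.0014 0.1645]
0.18 62 [0.0054 0.0022 0.1783]
```

View pics/j_s.png

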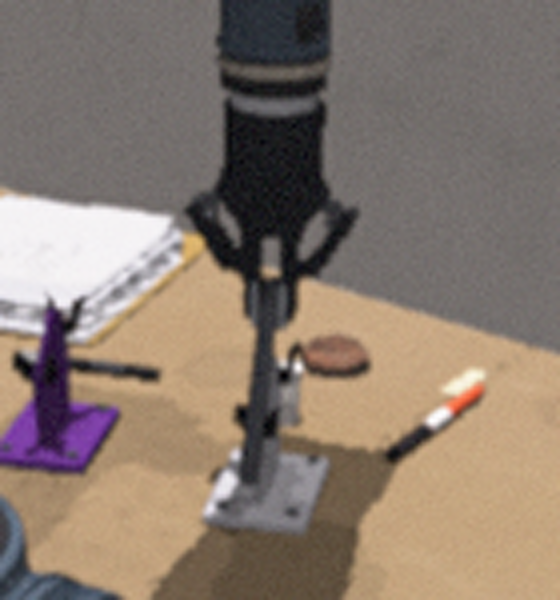

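View pics/j_wrist.png

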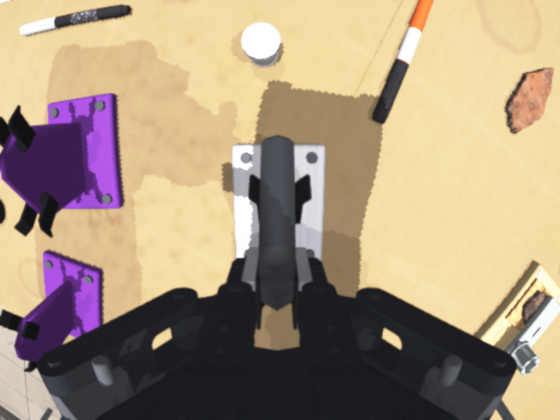

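Request:
jog_arm([
  [[0,8,-2],0,0],
  [[0,8,-3],0,0],
  [[0,8,-3],0,0],
  [[0,6,-3],0,0],
  [[0,4,-2],0,0],
  [[0,0,0],0,0],
])

```text
time_s: 12.28
ee_pos: [0.5351, 0.1892, 0.285]
tool_rot: [0.601, -0.601, 0.373, -0.373]
ft_force: [-5.0, -3.8, 3.8]
width: 0.152
```

```bash
python3 snap.py k wrist scene;python3 keypose.py k; python3 - <<'E'
import cv2
a=cv2.imread("pics/k_scene.png");cv2.imwrite("pics/k_s.png",cv2.resize(a[120:270,200:340],None,fx=4,fy=4,interpolation=cv2.INTER_CUBIC))
E
```

```text
12.275 [0.5351 0.1892 0.285 ] [ 0.443 -0.896  0.   ] 0.152289403202498 [-5.01 -3.82  3.8 ]
wrist short-arm top (rest frame)
 [[-0.0519 -0.0003  0.0009]
 [-0.0509 -0.0007  0.1139]
 [-0.0467 -0.0007  0.1159]
 [-0.0428 -0.0007  0.1192]
 [-0.039  -0.0007  0.1228]
 [-0.0353 -0.0007  0.1254]
 [-0.0321 -0.0007  0.1295]
 [-0.0288 -0.0007  0.1328]
 [-0.025  -0.0007  0.1336]
 [-0.0221 -0.0007  0.1372]
 [-0.0192 -0.0007  0.1404]
 [-0.0156 -0.0007  0.1415]
 [-0.0125 -0.0007  0.1437]
 [-0.0093 -0.0007  0.1457]
 [-0.0058 -0.0007  0.1469]
 [-0.0021 -0.0007  0.148 ]]
grasp [0.008  0.0005 0.13  ]
0.15 33 [0.0189 0.0109 0.1549]
```

View pics/k_s.png

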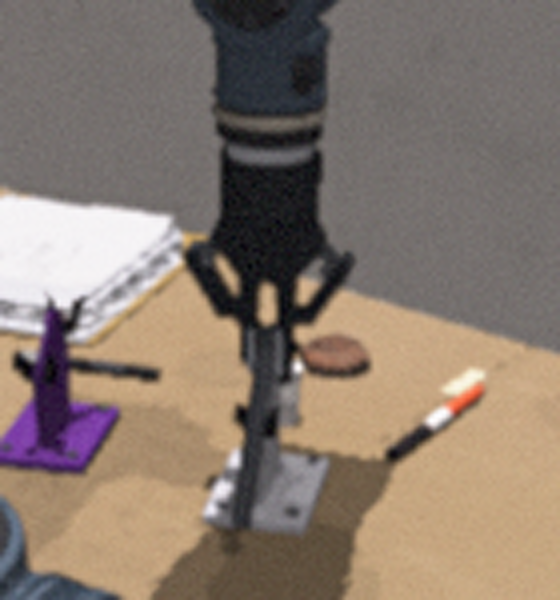

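View pics/k_wrist.png

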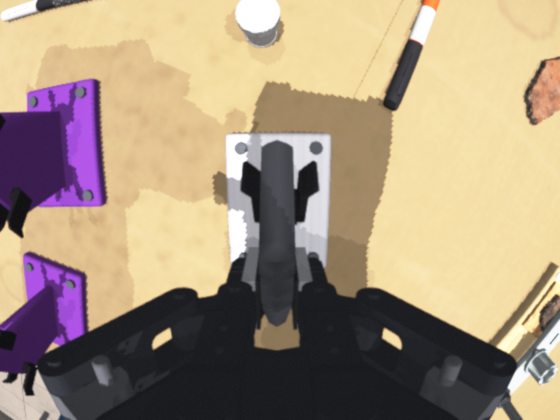

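Request:
jog_arm([
  [[0,4,-2],0,0],
  [[0,0,0],0,0],
  [[0,0,0],0,0.5],
  [[0,0,0],0,1],
  [[0,0,0],0,1],
  [[0,0,0],0,1],
  [[0,0,0],0,1],
  [[0,0,0],0,1],
])

```text
time_s: 13.38
ee_pos: [0.5334, 0.1885, 0.2807]
tool_rot: [-0.601, 0.601, -0.373, 0.373]
ft_force: [-0.0, -0.5, -0.4]
width: 0.998
```

```bash
python3 snap.py l wrist scene;python3 keypose.py l; python3 - <<'E'
import cv2
a=cv2.imread("pics/l_scene.png");cv2.imwrite("pics/l_s.png",cv2.resize(a[120:270,200:340],None,fx=4,fy=4,interpolation=cv2.INTER_CUBIC))
E
```

```text
13.375 [0.5334 0.1885 0.2807] [ 0.444 -0.896  0.   ] 0.9982789026783425 [-0.05 -0.53 -0.4 ]
wrist short-arm top (rest frame)
 [[-0.0502 -0.0006  0.0074]
 [-0.0487 -0.0008  0.1061]
 [-0.0447 -0.0008  0.1111]
 [-0.0408 -0.0009  0.1146]
 [-0.0371 -0.0009  0.1183]
 [-0.0334 -0.0009  0.1211]
 [-0.0299 -0.0009  0.1239]
 [-0.0268 -0.0009  0.1278]
 [-0.0234 -0.0009  0.1302]
 [-0.0205 -0.0009  0.1339]
 [-0.0172 -0.0009  0.1358]
 [-0.0142 -0.0009  0.1383]
 [-0.0115 -0.0009  0.1414]
 [-0.0079 -0.0009  0.1424]
 [-0.0043 -0.0009  0.1434]
 [-0.0002 -0.0009  0.1436]]
grasp [0.0099 0.0003 0.1257]
```

View pics/l_s.png

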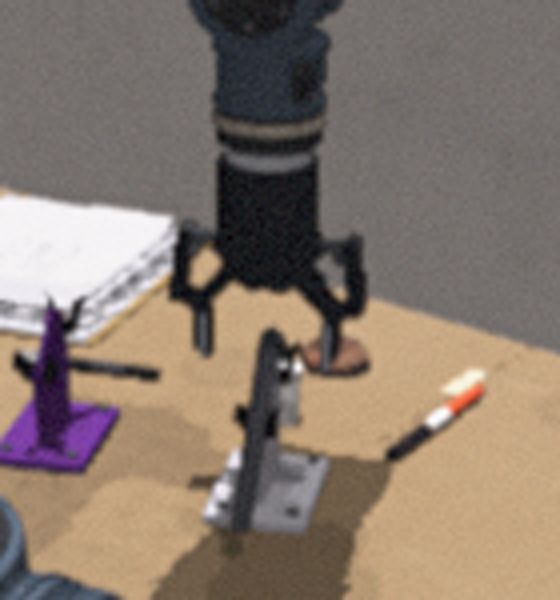

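View pics/l_wrist.png

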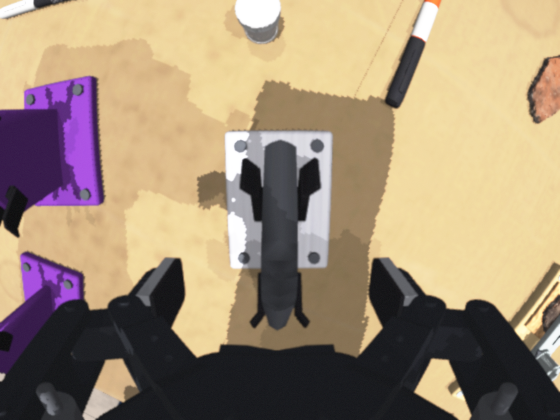

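Request:
jog_arm([
  [[0,-20,0],0,1],
  [[0,-50,0],0,1],
  [[0,-40,0],-10,1],
  [[0,0,0],-10.6,1],
  [[0,0,0],-10.6,1],
  [[0,0,0],-10.6,1],
  [[0,0,0],-10.6,1],
  [[0,0,0],-10.6,1],
  [[0,0,0],-10.6,1],
  [[0,0,0],-10.6,1],
  [[0,0,0],-10.6,1],
  [[0,0,0],-10.6,1],
])

```text
time_s: 14.98
ee_pos: [0.5334, 0.1885, 0.3907]
tool_rot: [-0.66, 0.66, 0.254, -0.254]
ft_force: [0.4, 0.8, 0.4]
width: 0.998
```

Request:
jog_arm([
  [[0,0,0],-10.6,1],
  [[0,0,0],-10.6,1],
  [[0,0,0],-10.6,1],
  [[0,0,0],-10.6,1],
  [[0,0,0],-10.6,1],
  [[0,0,0],-10.6,1],
  [[0,0,0],-10.6,1],
  [[0,0,0],0,1],
])

```text
time_s: 15.98
ee_pos: [0.5334, 0.1885, 0.3907]
tool_rot: [0.375, -0.375, -0.599, 0.599]
ft_force: [-0.8, -0.5, -0.5]
width: 1.0
```

```bash
python3 snap.py m wrist scene top; python3 - <<'E'
import sys; sys.argv=["x","m"]
from keypose import *
o=pickle.load(open("pics/m_wrist.pkl","rb"));M=toolR(o);print(np.degrees(np.arctan2(M[1,0],M[0,0])),o['qpos'].round(3))
w=wcloud(o,r.camera_info("wrist"),np.load("pics/m_wrist.npy"));q=rest(w)
im=cv2.imread("pics/m_wrist.png").astype(int)
m=(q[...,0]>-.07)&(q[...,0]<.16)&(abs(q[...,1])<.009)&(q[...,2]>.015)&(q[...,2]<.17)
P=q[m]
for x in np.arange(-.07,.15,.01):
    k=abs(P[:,0]-x)<.005
    if k.sum()>3: print(x.round(3),k.sum(),np.median(P[k,1]).round(4),np.percentile(P[k,2],[10,50,90]).round(4))
cv2.imwrite("pics/m_t.png",cv2.resize(cv2.imread("pics/m_top.png")[130:280,180:400],None,fx=3.4,fy=3.4))
E
```

```text
15.975 [0.5334 0.1885 0.3907] [-0.436  0.9   -0.   ] 1.000417929626316 [-0.85 -0.54 -0.47]
115.85821748274853 [ 0.34   0.313  0.055  1.313 -0.    -0.112]
-0.05 25 -0.0001 [0.1076 0.1097 0.1109]
-0.04 113 0.0007 [0.1104 0.1147 0.1186]
-0.03 124 -0.0003 [0.1183 0.1222 0.1265]
-0.02 161 -0.0004 [0.1142 0.1304 0.1347]
-0.01 200 0.0003 [0.1072 0.1386 0.1415]
0.0 255 -0.0005 [0.1397 0.1417 0.1434]
0.01 305 0.0001 [0.1375 0.14   0.1424]
0.02 328 0.0 [0.1273 0.1322 0.1368]
0.03 311 0.0 [0.1135 0.1207 0.1259]
0.04 310 -0.0 [0.0951 0.1074 0.1132]
0.05 252 -0.0008 [0.091  0.0963 0.1018]
0.06 204 -0.0 [0.0802 0.0856 0.091 ]
0.07 192 -0.0005 [0.0679 0.0732 0.078 ]
0.08 172 -0.0009 [0.056  0.0608 0.0664]
0.09 148 -0.0001 [0.044  0.0495 0.0547]
0.1 136 -0.0001 [0.0323 0.0374 0.0423]
0.11 11 -0.0001 [0.0296 0.0318 0.0339]
```

View pics/m_wrist.png

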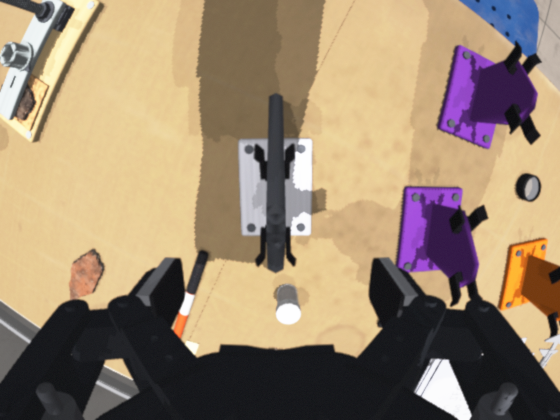

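Request:
jog_arm([
  [[0,0,40],-0.4,1],
  [[0,20,28],0,1],
  [[0,50,0],0,1],
  [[0,50,0],0,1],
  [[0,30,0],0,1],
  [[0,14,0],0,1],
  [[0,0,0],0,1],
])

```text
time_s: 17.0
ee_pos: [0.4723, 0.1586, 0.2265]
tool_rot: [0.374, -0.373, -0.6, 0.601]
ft_force: [0.2, 0.2, 0.0]
width: 0.999
```

```bash
python3 snap.py n wrist scene; python3 - <<'E'
import cv2
a=cv2.imread("pics/n_scene.png");cv2.imwrite("pics/n_s.png",cv2.resize(a[140:270,190:320],None,fx=4,fy=4,interpolation=cv2.INTER_CUBIC))
E
```

```text
17.0 [0.4723 0.1586 0.2265] [-0.443  0.897  0.   ] 0.998936566566904 [0.21 0.18 0.  ]
```

View pics/n_s.png

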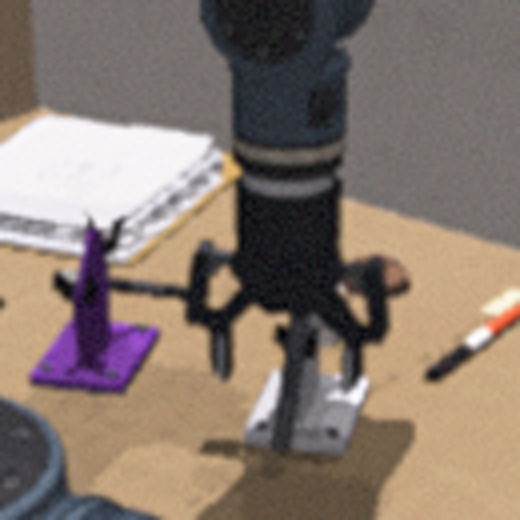

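View pics/n_wrist.png

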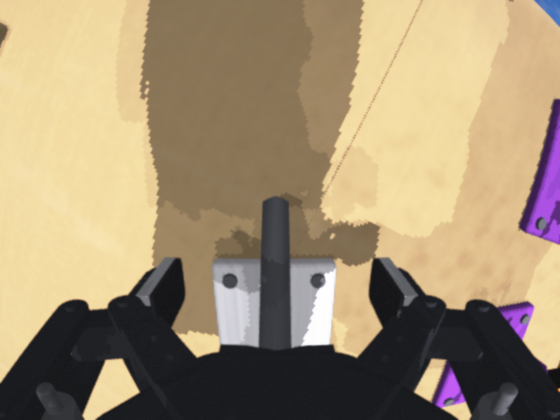

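Request:
jog_arm([
  [[0,9,0],0,1],
  [[0,0,0],0,0],
  [[0,0,0],0,0],
  [[0,0,0],0,0],
  [[0,0,0],0,0],
  [[0,0,0],0,0],
  [[0,0,0],0,0],
  [[0,0,0],0,0],
], grip_force=50)

```text
time_s: 18.1
ee_pos: [0.4724, 0.1585, 0.2178]
tool_rot: [-0.373, 0.373, 0.601, -0.601]
ft_force: [0.1, -1.4, 0.7]
width: 0.145
```

```bash
python3 snap.py p wrist
```

```text
18.1 [0.4724 0.1585 0.2178] [-0.443  0.896 -0.   ] 0.14464785288009868 [ 0.09 -1.36  0.71]
```

View pics/p_wrist.png

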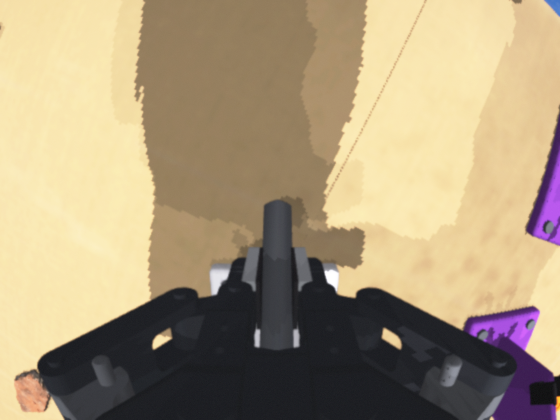

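Request:
jog_arm([
  [[0,-10,0],0,0],
  [[0,-20,0],0,0],
  [[0,-40,0],0,0],
  [[0,-40,0],0,0],
  [[0,-30,0],0,0],
  [[0,-10,0],0,0],
  [[0,0,0],0,0],
])

```text
time_s: 19.02
ee_pos: [0.4722, 0.1586, 0.3677]
tool_rot: [-0.373, 0.373, 0.601, -0.601]
ft_force: [-0.1, -0.6, -1.9]
width: 0.152
```

```bash
python3 snap.py q wrist scene; python3 - <<'E'
import cv2
a=cv2.imread("pics/q_scene.png");cv2.imwrite("pics/q_s.png",cv2.resize(a[80:270,190:340],None,fx=3,fy=3,interpolation=cv2.INTER_CUBIC))
E
```

```text
19.025 [0.4722 0.1586 0.3677] [-0.444  0.896 -0.   ] 0.15160224195154423 [-0.06 -0.57 -1.92]
```

View pics/q_s.png

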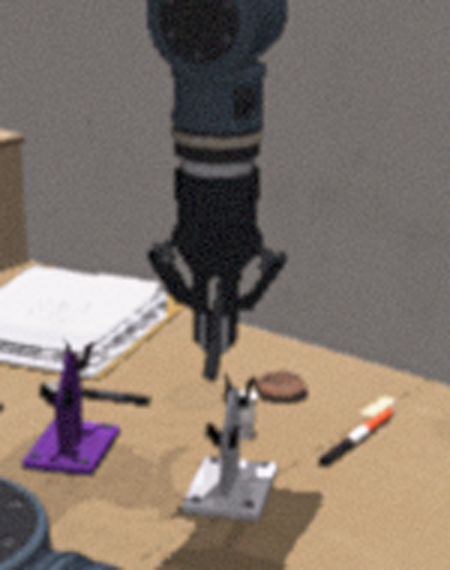

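View pics/q_wrist.png

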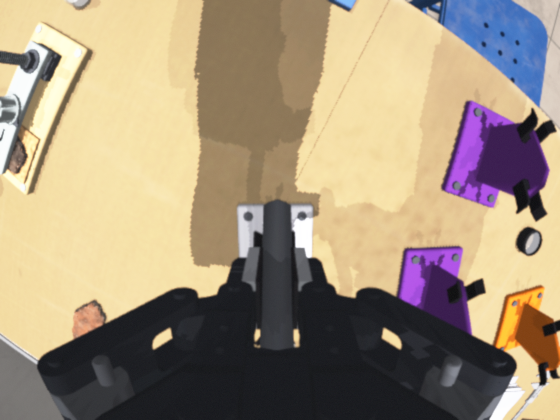

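Request:
jog_arm([
  [[0,0,0],10.6,0],
  [[0,0,0],10.6,0],
  [[0,0,0],10.6,0],
  [[0,0,0],10.6,0],
  [[0,0,0],10.6,0],
  [[0,0,0],10.6,0],
  [[0,0,0],10.6,0],
  [[0,0,0],10.6,0],
  [[0,0,0],10.6,0],
  [[38,0,-8],0,0],
  [[39,0,-9],0,0],
  [[0,0,0],0,0],
])

```text
time_s: 20.62
ee_pos: [0.5522, 0.1704, 0.3653]
tool_rot: [-0.695, 0.695, 0.127, -0.129]
ft_force: [-0.9, 1.2, -2.3]
width: 0.148
```

```bash
cat > kp2.py <<'E'
import sys
n=sys.argv[1]
from keypose import *
o=pickle.load(open(f"pics/{n}_wrist.pkl","rb"));M=toolR(o);w=wcloud(o,r.camera_info("wrist"),np.load(f"pics/{n}_wrist.npy"))
t=(w-o["ee_pos"])@M  # tool frame
m=(abs(t[...,0])<.006)&(t[...,1]>.1)&(t[...,1]<.26)&(abs(t[...,2])<.06)
v,u=np.nonzero(m)
T=t[m]
for z in np.arange(-.02,.06,.005):
    k=abs(T[:,2]-z)<.0025
    if k.sum()>2: print("tool z %.3f depth y %.4f x %.4f n %d  worldz %.4f"%(z,np.percentile(T[k,1],20),np.median(T[k,0]),k.sum(),o["ee_pos"][2]-np.percentile(T[k,1],20)))
print("heading",np.degrees(np.arctan2(M[1,0],M[0,0])),o["ee_pos"].round(4))
E
python3 snap.py s wrist scene; python3 kp2.py s; python3 - <<'E'
import cv2
a=cv2.imread("pics/s_scene.png");cv2.imwrite("pics/s_s.png",cv2.resize(a[80:270,190:360],None,fx=3,fy=3,interpolation=cv2.INTER_CUBIC))
E
```

```text
20.625 [0.5522 0.1704 0.3653] [ 0.934  0.357 -0.002] 0.1484067975898459 [-0.9   1.21 -2.32]
tool z -0.020 depth y 0.1336 x 0.0037 n 25  worldz 0.2317
tool z -0.015 depth y 0.1335 x 0.0001 n 501  worldz 0.2318
tool z -0.010 depth y 0.1388 x 0.0001 n 508  worldz 0.2265
tool z -0.005 depth y 0.1445 x 0.0001 n 512  worldz 0.2208
tool z 0.000 depth y 0.1503 x 0.0005 n 487  worldz 0.2150
tool z 0.005 depth y 0.1561 x 0.0005 n 458  worldz 0.2092
tool z 0.010 depth y 0.1615 x 0.0005 n 449  worldz 0.2038
tool z 0.015 depth y 0.1683 x 0.0001 n 380  worldz 0.1970
tool z 0.020 depth y 0.1746 x 0.0001 n 375  worldz 0.1907
tool z 0.025 depth y 0.1811 x 0.0001 n 452  worldz 0.1842
tool z 0.030 depth y 0.1854 x -0.0004 n 190  worldz 0.1799
heading 20.906722831151654 [0.5522 0.1704 0.3653]
```

View pics/s_s.png

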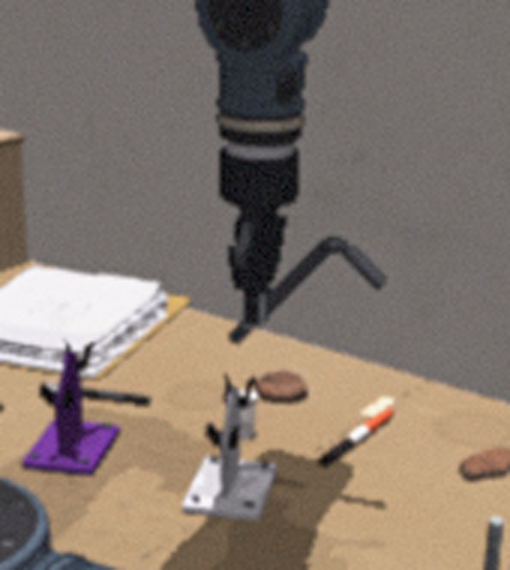

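View pics/s_wrist.png

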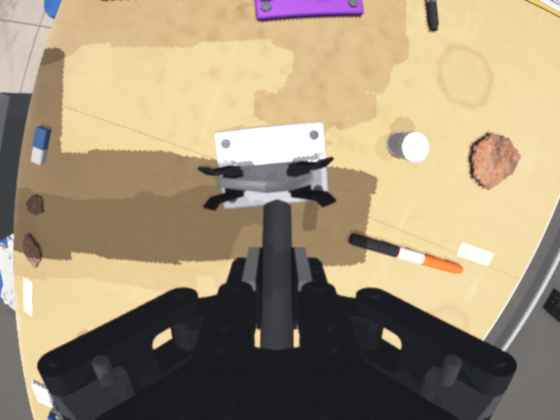

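Request:
jog_arm([
  [[0,20,0],0,0],
  [[0,15,0],0,0],
  [[0,8,0],0,0],
  [[0,6,0],0,0],
  [[0,6,0],0,0],
  [[0,5,0],0,0],
  [[0,0,0],0,0],
], grip_force=30)

```text
time_s: 21.6
ee_pos: [0.5509, 0.1691, 0.3109]
tool_rot: [-0.694, 0.697, 0.13, -0.126]
ft_force: [-2.7, -10.8, 21.8]
width: 0.145
```

```bash
python3 snap.py t wrist scene; python3 kp2.py t; python3 - <<'E'
import cv2
a=cv2.imread("pics/t_scene.png");cv2.imwrite("pics/t_s.png",cv2.resize(a[80:270,190:360],None,fx=3,fy=3,interpolation=cv2.INTER_CUBIC))
E
```

```text
21.6 [0.5509 0.1691 0.3109] [0.934 0.356 0.004] 0.14514910412375512 [ -2.71 -10.77  21.83]
tool z -0.020 depth y 0.1341 x 0.0009 n 119  worldz 0.1768
tool z -0.015 depth y 0.1358 x 0.0001 n 493  worldz 0.1751
tool z -0.010 depth y 0.1409 x 0.0001 n 462  worldz 0.1700
tool z -0.005 depth y 0.1456 x 0.0005 n 478  worldz 0.1652
tool z 0.000 depth y 0.1504 x 0.0001 n 451  worldz 0.1605
tool z 0.005 depth y 0.1553 x 0.0005 n 438  worldz 0.1556
tool z 0.010 depth y 0.1599 x 0.0005 n 446  worldz 0.1510
tool z 0.015 depth y 0.1658 x -0.0002 n 368  worldz 0.1451
tool z 0.020 depth y 0.1708 x 0.0001 n 341  worldz 0.1401
tool z 0.025 depth y 0.1756 x 0.0001 n 335  worldz 0.1352
tool z 0.030 depth y 0.1827 x 0.0001 n 680  worldz 0.1282
heading 20.862631737098383 [0.5509 0.1691 0.3109]
```

View pics/t_s.png

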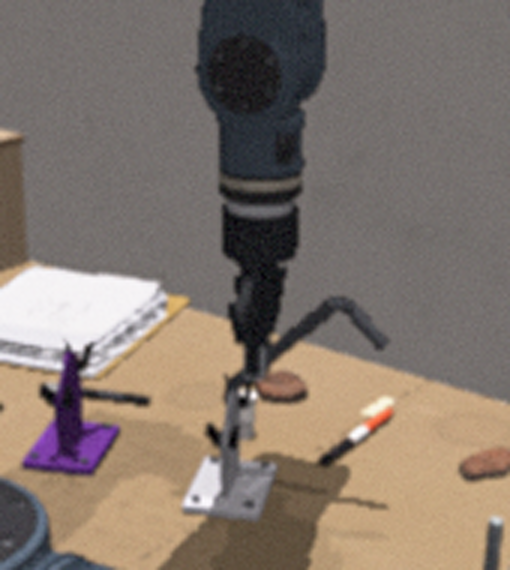

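View pics/t_wrist.png

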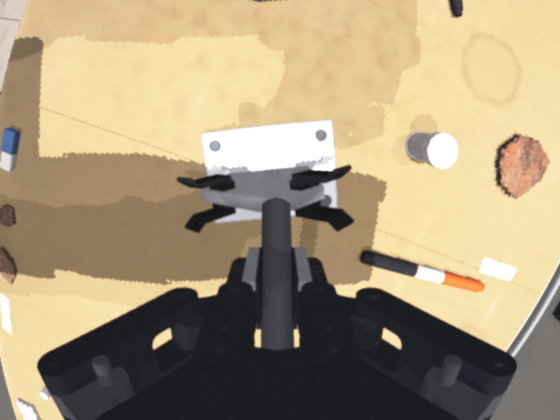

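Request:
jog_arm([
  [[0,-7,0],0,0],
  [[0,0,7],0,0],
  [[0,5,2],0,0],
  [[0,4,-1],0,0],
  [[0,4,-1],0,0],
  [[0,4,-1],0,0],
  [[0,0,0],0,0],
], grip_force=20)

```text
time_s: 22.58
ee_pos: [0.5487, 0.1769, 0.2988]
tool_rot: [0.696, -0.694, -0.13, 0.128]
ft_force: [-1.0, 6.0, 10.8]
width: 0.147
```

```bash
python3 snap.py u wrist scene; python3 kp2.py u; python3 - <<'E'
import cv2
a=cv2.imread("pics/u_scene.png");cv2.imwrite("pics/u_s.png",cv2.resize(a[80:270,190:360],None,fx=3,fy=3,interpolation=cv2.INTER_CUBIC))
E
```

```text
22.575 [0.5487 0.1769 0.2988] [0.934 0.358 0.004] 0.14663997996177688 [-0.99  6.05 10.85]
tool z -0.020 depth y 0.1376 x 0.0001 n 315  worldz 0.1612
tool z -0.015 depth y 0.1402 x 0.0001 n 381  worldz 0.1586
tool z -0.010 depth y 0.1432 x 0.0001 n 397  worldz 0.1556
tool z -0.005 depth y 0.1465 x 0.0005 n 423  worldz 0.1523
tool z 0.000 depth y 0.1494 x 0.0005 n 406  worldz 0.1494
tool z 0.005 depth y 0.1525 x 0.0005 n 408  worldz 0.1463
tool z 0.010 depth y 0.1555 x 0.0005 n 408  worldz 0.1433
tool z 0.015 depth y 0.1594 x 0.0001 n 362  worldz 0.1394
tool z 0.020 depth y 0.1624 x 0.0001 n 350  worldz 0.1364
tool z 0.025 depth y 0.1657 x 0.0001 n 355  worldz 0.1331
tool z 0.030 depth y 0.1688 x 0.0001 n 331  worldz 0.1300
tool z 0.035 depth y 0.1721 x -0.0004 n 330  worldz 0.1267
tool z 0.040 depth y 0.1747 x -0.0006 n 54  worldz 0.1241
heading 20.98540476749042 [0.5487 0.1769 0.2988]
```

View pics/u_s.png

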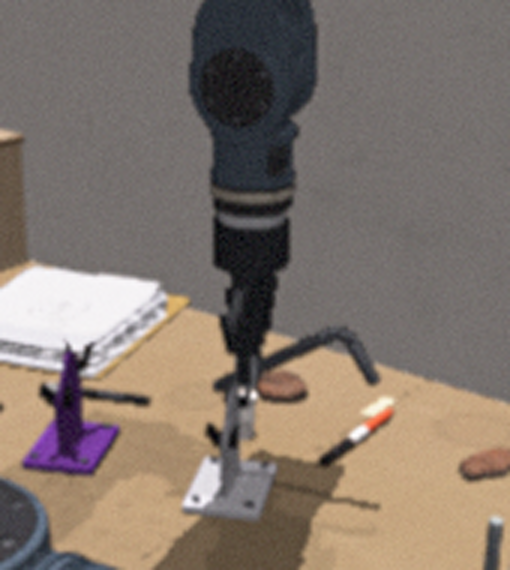

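Request:
jog_arm([
  [[0,3,-3],0,0],
  [[0,4,-3],0,0],
  [[0,4,-2],0,0],
  [[0,0,0],0,0],
])

```text
time_s: 23.18
ee_pos: [0.552, 0.1687, 0.2879]
tool_rot: [0.695, -0.695, -0.13, 0.127]
ft_force: [1.2, -1.6, 13.6]
width: 0.147
```

```bash
python3 snap.py v wrist scene; python3 kp2.py v; python3 - <<'E'
import cv2
a=cv2.imread("pics/v_scene.png");cv2.imwrite("pics/v_s.png",cv2.resize(a[80:270,190:360],None,fx=3,fy=3,interpolation=cv2.INTER_CUBIC))
E
```

```text
23.175 [0.552  0.1687 0.2879] [0.934 0.357 0.004] 0.14679802650519239 [ 1.22 -1.58 13.58]
tool z -0.020 depth y 0.1447 x 0.0001 n 262  worldz 0.1432
tool z -0.015 depth y 0.1456 x 0.0001 n 283  worldz 0.1424
tool z -0.010 depth y 0.1464 x 0.0001 n 299  worldz 0.1415
tool z -0.005 depth y 0.1474 x 0.0005 n 338  worldz 0.1406
tool z 0.000 depth y 0.1483 x 0.0005 n 338  worldz 0.1397
tool z 0.005 depth y 0.1492 x 0.0001 n 352  worldz 0.1387
tool z 0.010 depth y 0.1501 x 0.0005 n 373  worldz 0.1378
tool z 0.015 depth y 0.1512 x 0.0000 n 346  worldz 0.1367
tool z 0.020 depth y 0.1522 x 0.0000 n 354  worldz 0.1358
tool z 0.025 depth y 0.1530 x 0.0000 n 357  worldz 0.1350
tool z 0.030 depth y 0.1541 x 0.0000 n 419  worldz 0.1339
tool z 0.035 depth y 0.1548 x 0.0000 n 369  worldz 0.1332
tool z 0.040 depth y 0.1556 x 0.0000 n 365  worldz 0.1323
tool z 0.045 depth y 0.1572 x -0.0004 n 216  worldz 0.1307
heading 20.935954312281385 [0.552  0.1687 0.2879]
```

View pics/v_s.png

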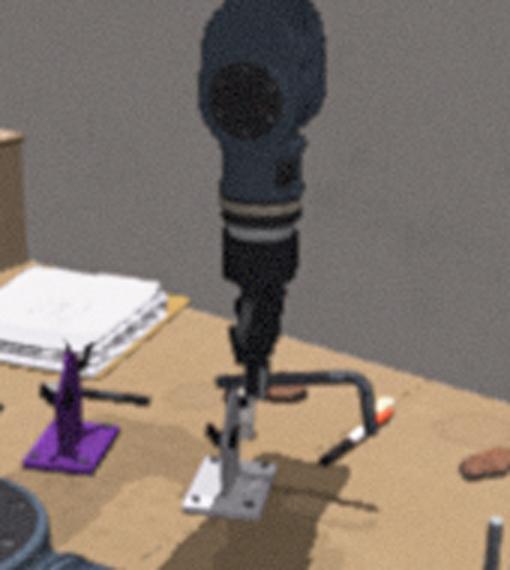

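Request:
jog_arm([
  [[0,3,0],0,0],
  [[0,2,0],0,0],
  [[0,0,0],0,0],
])

```text
time_s: 23.65
ee_pos: [0.5523, 0.1679, 0.2834]
tool_rot: [-0.695, 0.696, 0.13, -0.126]
ft_force: [2.8, -7.9, 15.6]
width: 0.15
```

```bash
python3 snap.py x wrist; python3 kp2.py x
```

```text
23.65 [0.5523 0.1679 0.2834] [0.934 0.357 0.005] 0.14989098531876988 [ 2.83 -7.93 15.56]
tool z -0.020 depth y 0.1470 x 0.0001 n 236  worldz 0.1364
tool z -0.015 depth y 0.1473 x 0.0001 n 251  worldz 0.1361
tool z -0.010 depth y 0.1472 x 0.0001 n 282  worldz 0.1362
tool z -0.005 depth y 0.1475 x 0.0005 n 310  worldz 0.1359
tool z 0.000 depth y 0.1477 x 0.0005 n 309  worldz 0.1357
tool z 0.005 depth y 0.1478 x 0.0005 n 334  worldz 0.1356
tool z 0.010 depth y 0.1479 x 0.0006 n 356  worldz 0.1355
tool z 0.015 depth y 0.1483 x 0.0000 n 327  worldz 0.1351
tool z 0.020 depth y 0.1486 x 0.0000 n 347  worldz 0.1348
tool z 0.025 depth y 0.1489 x 0.0000 n 370  worldz 0.1345
tool z 0.030 depth y 0.1494 x 0.0000 n 476  worldz 0.1340
tool z 0.035 depth y 0.1493 x 0.0000 n 389  worldz 0.1341
tool z 0.040 depth y 0.1496 x -0.0000 n 406  worldz 0.1338
tool z 0.045 depth y 0.1513 x -0.0004 n 301  worldz 0.1321
heading 20.888714696665375 [0.5523 0.1679 0.2834]
```

Request:
jog_arm([
  [[0,-20,0],0,0],
  [[0,-50,0],0,0],
  [[0,-50,0],0,0],
  [[-22,0,-54],0,0],
  [[-22,0,-54],0,0],
  [[-22,0,-54],0,0],
  [[-22,0,-54],0,0],
  [[-22,0,-54],0,0],
  [[-22,0,-54],0,0],
  [[-22,0,-54],0,0],
  [[0,0,0],0,0],
  [[0,0,0],0,0],
], grip_force=60)

```text
time_s: 25.2
ee_pos: [0.5422, -0.2397, 0.4007]
tool_rot: [0.696, -0.695, -0.128, 0.129]
ft_force: [0.8, 0.1, -1.4]
width: 0.152
```

```bash
python3 snap.py y wrist scene top; python3 kp2.py y; python3 - <<'E'
import cv2
a=cv2.imread("pics/y_scene.png");cv2.imwrite("pics/y_s.png",cv2.resize(a[130:320,300:470],None,fx=3,fy=3,interpolation=cv2.INTER_CUBIC))
a=cv2.imread("pics/y_wrist.png");cv2.imwrite("pics/y_w.png",cv2.resize(a[40:220,190:370],None,fx=3.3,fy=3.3,interpolation=cv2.INTER_CUBIC))
E
```

```text
25.2 [ 0.5422 -0.2397  0.4007] [ 0.934  0.357 -0.001] 0.152307964503436 [ 0.79  0.15 -1.4 ]
tool z -0.020 depth y 0.1466 x 0.0001 n 253  worldz 0.2541
tool z -0.015 depth y 0.1468 x 0.0001 n 251  worldz 0.2539
tool z -0.010 depth y 0.1471 x 0.0001 n 276  worldz 0.2537
tool z -0.005 depth y 0.1473 x 0.0005 n 321  worldz 0.2534
tool z 0.000 depth y 0.1476 x 0.0005 n 329  worldz 0.2531
tool z 0.005 depth y 0.1482 x 0.0005 n 336  worldz 0.2525
tool z 0.010 depth y 0.1483 x 0.0006 n 350  worldz 0.2524
tool z 0.015 depth y 0.1489 x 0.0000 n 334  worldz 0.2518
tool z 0.020 depth y 0.1492 x 0.0000 n 347  worldz 0.2515
tool z 0.025 depth y 0.1497 x -0.0004 n 362  worldz 0.2511
tool z 0.030 depth y 0.1499 x 0.0000 n 377  worldz 0.2508
tool z 0.035 depth y 0.1504 x -0.0000 n 389  worldz 0.2504
tool z 0.040 depth y 0.1507 x -0.0000 n 396  worldz 0.2500
tool z 0.045 depth y 0.1523 x -0.0004 n 296  worldz 0.2484
heading 20.895926379210284 [ 0.5422 -0.2397  0.4007]
```

View pics/y_s.png

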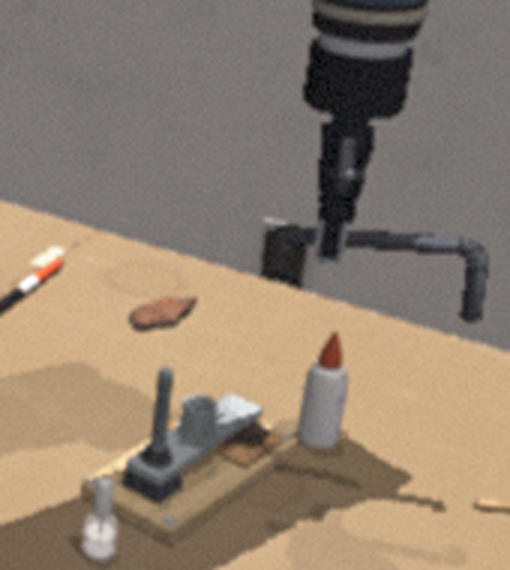

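View pics/y_wrist.png

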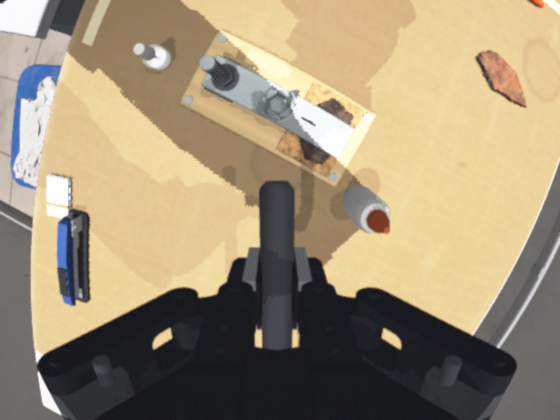

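View pics/y_w.png

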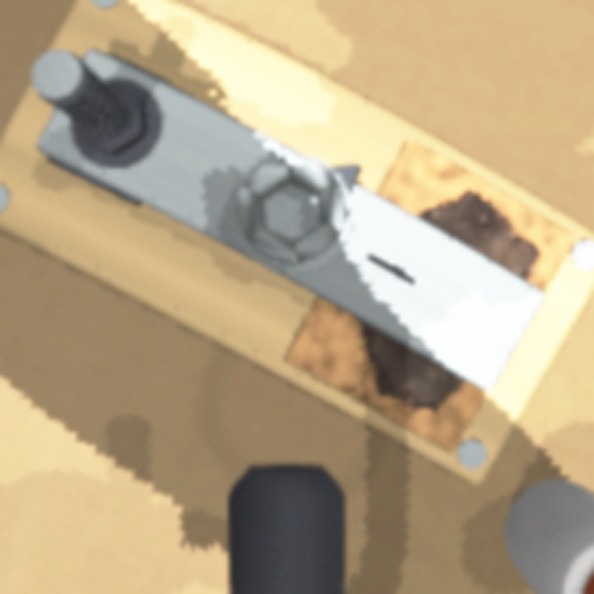

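```bash
python3 - <<'E'
import sys; sys.argv=["x","y"]
from keypose import *
ci=r.camera_info("wrist");o=pickle.load(open("pics/y_wrist.pkl","rb"));M=toolR(o)
im=cv2.imread("pics/y_wrist.png");w=wcloud(o,ci,np.load("pics/y_wrist.npy"))
cv2.imwrite("pics/y_w2.png",cv2.resize(im[80:125,250:310],None,fx=10,fy=10,interpolation=cv2.INTER_CUBIC))
Z=w[...,2];v,u=np.mgrid[:420,:560]
near=(abs(u-277)<35)&(abs(v-103)<35)
m=near&(Z>.068)&(Z<.082);P=w[m];print("head pts",m.sum(),u[m].min(),u[m].max(),v[m].min(),v[m].max(),P.mean(0).round(4), np.median(P,0).round(4))
(c,rad)=cv2.minEnclosingCircle((P[:,:2]*1000).astype(np.float32));print("circle",c,rad)
S=wplane(o,ci,276.4,102.7,.074);print("S",S.round(4))
f=lambda x,y,z:wplane(o,ci,190+x/3.3,40+y/3.3,z)
for n,p,z in [("pointer",(352,170),.06),("mark",(390,270),.044),("stud",(57,75),.131)]:
    q=f(*p,z);print(n,q.round(4),np.degrees(np.arctan2(*(q-S)[1::-1])).round(1),np.linalg.norm((q-S)[:2]).round(4))
print("S in tool",((S-o["ee_pos"])@M).round(4))
for p in [(221,36),(375,112),(187,100),(333,178)]: print(wplane(o,ci,*p,.016).round(4))
# key end in tool: pixel rows along col 277 dark
print([ (vv,((w[vv,277]-o["ee_pos"])@M).round(4).tolist()) for vv in range(178,196,2)])
E
```

```text
head pts 605 262 294 87 119 [ 0.5115 -0.1596  0.0743] [ 0.5115 -0.1596  0.0745]
circle (511.35467529296875, -159.6140899658203) 15.186574935913086
S [ 0.5102 -0.1599  0.074 ]
pointer [ 0.5238 -0.1422  0.06  ] 52.5 0.0223
mark [ 0.5459 -0.1648  0.044 ] -7.8 0.036
stud [ 0.4528 -0.1515  0.131 ] 171.6 0.0581
S in tool [-0.001   0.3268  0.0854]
[ 0.4251 -0.1066  0.016 ]
[ 0.6134 -0.1244  0.016 ]
[ 0.4148 -0.1864  0.016 ]
[ 0.5974 -0.2114  0.016 ]
[(178, [-0.0005, 0.3984, 0.0033]), (180, [-0.0004, 0.1609, 0.0449]), (182, [-0.0004, 0.1546, 0.0452]), (184, [-0.0004, 0.1531, 0.0447]), (186, [-0.0004, 0.1534, 0.0439]), (188, [-0.0004, 0.1522, 0.0433]), (190, [-0.0004, 0.1496, 0.0431]), (192, [-0.0004, 0.1507, 0.0421]), (194, [-0.0004, 0.1499, 0.0415])]
```

View pics/y_w2.png

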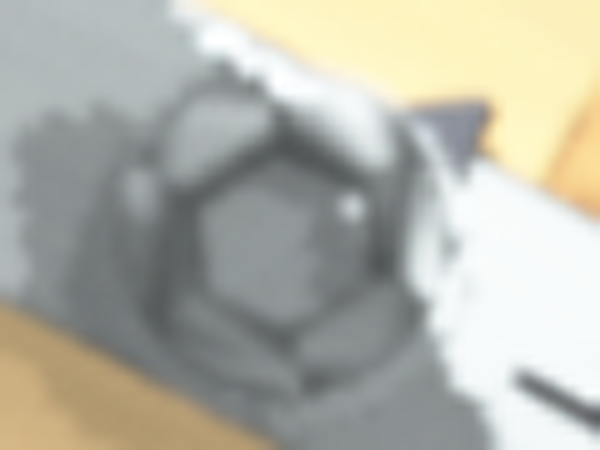

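Request:
jog_arm([
  [[0,0,50],0,0],
  [[0,0,50],0,0],
  [[0,0,50],0,0],
  [[0,0,49],0,0],
  [[0,50,0],0,0],
  [[0,40,0],0,0],
  [[0,12,0],0,0],
  [[0,0,0],0,0],
])

```text
time_s: 26.35
ee_pos: [0.4712, -0.0534, 0.3]
tool_rot: [0.695, -0.695, -0.129, 0.129]
ft_force: [-0.1, -0.4, -0.7]
width: 0.148
```

```bash
python3 snap.py z wrist scene top; python3 kp2.py z | tail -16;python3 - <<'E'
from h import *; import pickle
o=pickle.load(open("pics/z_wrist.pkl","rb"));M=toolR(o)
print("S in tool",((np.array([.5113,-.1597,.074])-o["ee_pos"])@M).round(4))
a=cv2.imread("pics/z_scene.png");cv2.imwrite("pics/z_s.png",cv2.resize(a[180:310,310:430],None,fx=5,fy=5,interpolation=cv2.INTER_CUBIC))
a=cv2.imread("pics/z_top.png");cv2.imwrite("pics/z_t.png",cv2.resize(a[150:260,290:400],None,fx=5,fy=5,interpolation=cv2.INTER_CUBIC))
E
```

```text
26.35 [ 0.4712 -0.0534  0.3   ] [ 0.934  0.358 -0.   ] 0.14765148823140242 [-0.13 -0.44 -0.66]
tool z -0.020 depth y 0.1465 x 0.0001 n 253  worldz 0.1535
tool z -0.015 depth y 0.1469 x 0.0001 n 254  worldz 0.1531
tool z -0.010 depth y 0.1470 x 0.0001 n 279  worldz 0.1530
tool z -0.005 depth y 0.1472 x 0.0005 n 320  worldz 0.1528
tool z 0.000 depth y 0.1478 x 0.0005 n 321  worldz 0.1522
tool z 0.005 depth y 0.1480 x 0.0005 n 343  worldz 0.1520
tool z 0.010 depth y 0.1483 x 0.0004 n 353  worldz 0.1517
tool z 0.015 depth y 0.1489 x 0.0000 n 337  worldz 0.1511
tool z 0.020 depth y 0.1492 x 0.0000 n 349  worldz 0.1508
tool z 0.025 depth y 0.1497 x 0.0000 n 360  worldz 0.1503
tool z 0.030 depth y 0.1499 x 0.0000 n 383  worldz 0.1501
tool z 0.035 depth y 0.1502 x -0.0000 n 390  worldz 0.1498
tool z 0.040 depth y 0.1506 x -0.0000 n 398  worldz 0.1494
tool z 0.045 depth y 0.1524 x -0.0004 n 292  worldz 0.1476
heading 20.979757343663586 [ 0.4712 -0.0534  0.3   ]
S in tool [-0.0005  0.226  -0.1136]
```

View pics/z_s.png

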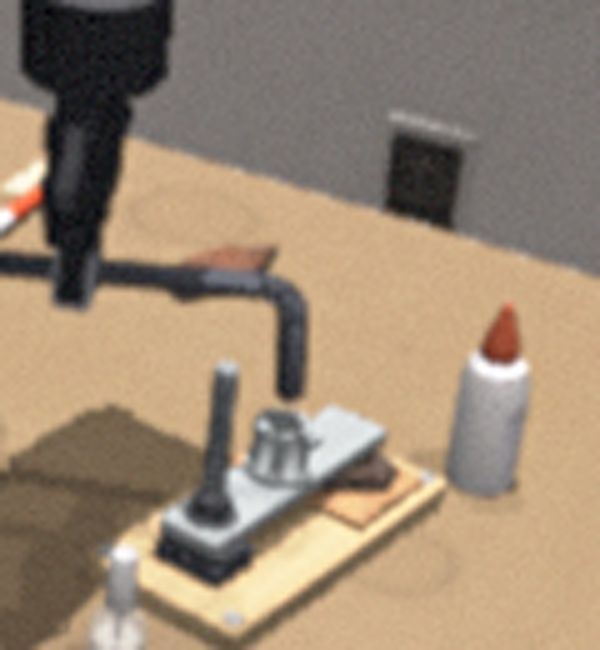

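View pics/z_t.png

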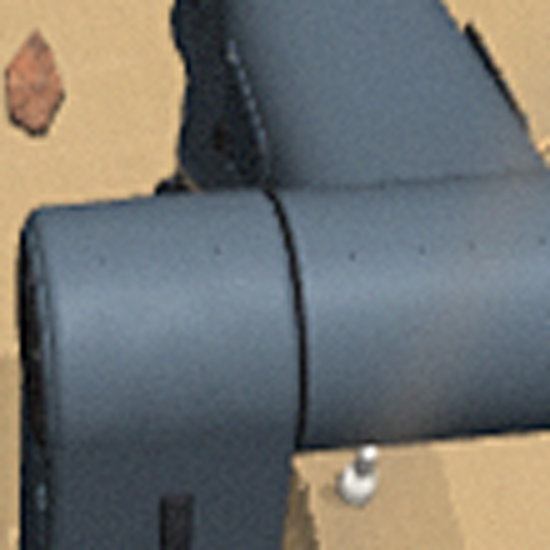

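```bash
python3 - <<'E'
from h import *; from cell import r; import pickle
ci=r.camera_info("scene")
S=np.array([.5113,-.1597,.074])
print("S",proj(ci,S),"tip pred",proj(ci,S+[0,0,.0138]), "corner pred", proj(ci,S+[0,0,.078]))
im=cv2.imread("pics/z_scene.png");g=im.astype(int).mean(2)
for v in list(range(238,262,2)):
    row=g[v,355:385];print(v,row.round(0).astype(int).tolist())
b=cloud(np.load("pics/z_scene.npy"),ci)
print("head"); 
for v in range(258,272,2): print(v,(g[v,355:378]).round(0).astype(int).tolist())
d=cloud(np.load("pics/z_scene.npy"),ci)
for v in range(240,262,3):
    k=[u for u in range(360,376) if abs(d[v,u,2]-.1)<.06 and g[v,u]<90]
    if k: print(v,k[0],k[-1],d[v,k].mean(0).round(4))
m=(d[...,2]>.07)&(d[...,2]<.08);m[:,:355]=0;m[:,378:]=0;m[:255]=0;m[280:]=0
vv,uu=np.nonzero(m);print(uu.min(),uu.max(),vv.min(),vv.max(),d[m].mean(0))
E
```

```text
S [[365.66486449 263.33752542]] tip pred [[366.24920778 258.77520305]] corner pred [[369.04906898 236.91498876]]
238 [62, 73, 67, 65, 75, 73, 69, 70, 62, 76, 71, 78, 82, 85, 104, 144, 171, 178, 176, 176, 175, 171, 172, 173, 175, 172, 176, 173, 175, 170]
240 [170, 171, 173, 169, 162, 153, 149, 153, 128, 111, 76, 73, 85, 90, 95, 104, 137, 173, 178, 180, 177, 176, 172, 174, 172, 173, 176, 169, 174, 175]
242 [179, 175, 177, 175, 177, 177, 177, 178, 176, 159, 101, 68, 69, 72, 85, 89, 123, 168, 179, 171, 174, 175, 177, 176, 174, 174, 177, 168, 173, 174]
244 [172, 171, 176, 174, 177, 178, 173, 170, 174, 162, 109, 58, 52, 58, 71, 70, 114, 166, 175, 171, 172, 172, 173, 172, 172, 174, 172, 171, 172, 174]
246 [173, 176, 174, 174, 175, 172, 173, 175, 176, 159, 107, 48, 57, 77, 91, 83, 112, 171, 179, 174, 169, 177, 171, 169, 170, 174, 170, 170, 168, 171]
248 [176, 173, 178, 176, 174, 176, 176, 171, 174, 159, 93, 46, 56, 74, 78, 80, 119, 170, 173, 174, 176, 172, 172, 170, 174, 171, 170, 170, 172, 171]
250 [172, 170, 172, 174, 176, 175, 176, 177, 177, 159, 93, 45, 48, 69, 71, 75, 116, 169, 176, 171
[... 1242 characters left out ...]
 229, 229, 226, 227, 227]
266 [79, 120, 169, 175, 168, 137, 105, 128, 139, 140, 118, 126, 139, 133, 120, 154, 192, 210, 226, 227, 225, 227, 226]
268 [87, 127, 168, 176, 163, 127, 96, 113, 120, 113, 106, 114, 120, 123, 108, 96, 119, 156, 156, 191, 222, 226, 224]
270 [91, 137, 171, 185, 156, 100, 112, 148, 159, 130, 100, 104, 124, 143, 134, 105, 135, 192, 226, 228, 229, 225, 228]
240 365 367 [ 0.5018 -0.1566  0.146 ]
243 366 370 [ 0.5047 -0.1617  0.138 ]
246 366 370 [ 0.5057 -0.1616  0.1288]
249 365 370 [ 0.5073 -0.1613  0.1193]
252 365 370 [ 0.506  -0.1629  0.1116]
255 365 370 [ 0.5077 -0.1632  0.1021]
258 366 369 [ 0.5046 -0.1656  0.0955]
355 371 262 274 [ 0.50747904 -0.16093466  0.07166766]
```

Request:
jog_arm([
  [[0,8,3],0,0],
  [[0,5,0],0,0],
  [[0,3,0],0,0],
  [[0,3,0],0,0],
  [[0,0,0],0,0],
], grip_force=40)

```text
time_s: 27.12
ee_pos: [0.4704, -0.0513, 0.2807]
tool_rot: [-0.695, 0.696, 0.129, -0.128]
ft_force: [1.0, -1.8, -1.3]
width: 0.152
```

```bash
python3 snap.py aa wrist scene; python3 kp2.py aa | tail -16;python3 - <<'E'
from h import *
a=cv2.imread("pics/aa_scene.png");cv2.imwrite("pics/aa_s.png",cv2.resize(a[220:290,330:400],None,fx=8,fy=8,interpolation=cv2.INTER_CUBIC))
g=a.astype(int).mean(2)
for v in range(242,272,2): print(v,g[v,357:377].round(0).astype(int).tolist())
E
```

```text
27.125 [ 0.4704 -0.0513  0.2807] [0.934 0.357 0.   ] 0.151686741504683 [ 0.96 -1.83 -1.27]
tool z -0.020 depth y 0.1462 x 0.0001 n 244  worldz 0.1345
tool z -0.015 depth y 0.1466 x 0.0001 n 256  worldz 0.1341
tool z -0.010 depth y 0.1470 x 0.0001 n 290  worldz 0.1337
tool z -0.005 depth y 0.1471 x 0.0005 n 318  worldz 0.1335
tool z 0.000 depth y 0.1476 x 0.0005 n 330  worldz 0.1331
tool z 0.005 depth y 0.1480 x 0.0005 n 333  worldz 0.1326
tool z 0.010 depth y 0.1483 x 0.0004 n 359  worldz 0.1324
tool z 0.015 depth y 0.1489 x 0.0000 n 343  worldz 0.1317
tool z 0.020 depth y 0.1494 x 0.0000 n 343  worldz 0.1312
tool z 0.025 depth y 0.1499 x 0.0000 n 366  worldz 0.1308
tool z 0.030 depth y 0.1504 x 0.0000 n 381  worldz 0.1303
tool z 0.035 depth y 0.1508 x -0.0000 n 387  worldz 0.1299
tool z 0.040 depth y 0.1512 x -0.0000 n 396  worldz 0.1295
tool z 0.045 depth y 0.1528 x -0.0004 n 283  worldz 0.1279
heading 20.924718954708478 [ 0.4704 -0.0513  0.2807]
242 [122, 126, 119, 108, 95, 108, 112, 113, 139, 152, 168, 176, 176, 177, 169, 175, 172, 175, 177, 174]
244 [81, 74, 81, 74, 52, 64, 77, 
[... 669 characters left out ...]
171, 178, 175, 178, 161, 105, 50, 42, 56, 63, 65, 110, 166, 177, 175, 172, 172, 171, 173]
260 [144, 168, 174, 174, 176, 160, 107, 55, 41, 52, 58, 67, 113, 165, 175, 170, 171, 173, 177, 183]
262 [162, 175, 173, 168, 157, 128, 75, 40, 43, 54, 48, 67, 134, 199, 191, 174, 187, 213, 231, 230]
264 [169, 176, 172, 156, 145, 179, 140, 76, 44, 47, 45, 65, 129, 196, 212, 211, 225, 232, 228, 226]
266 [166, 178, 170, 139, 106, 120, 133, 138, 114, 115, 128, 130, 124, 147, 194, 209, 226, 227, 229, 226]
268 [169, 174, 162, 125, 98, 113, 125, 116, 105, 111, 124, 126, 105, 97, 124, 154, 155, 188, 222, 226]
270 [181, 179, 137, 93, 113, 153, 166, 133, 104, 104, 122, 143, 134, 107, 136, 195, 222, 228, 230, 230]
```

View pics/aa_s.png

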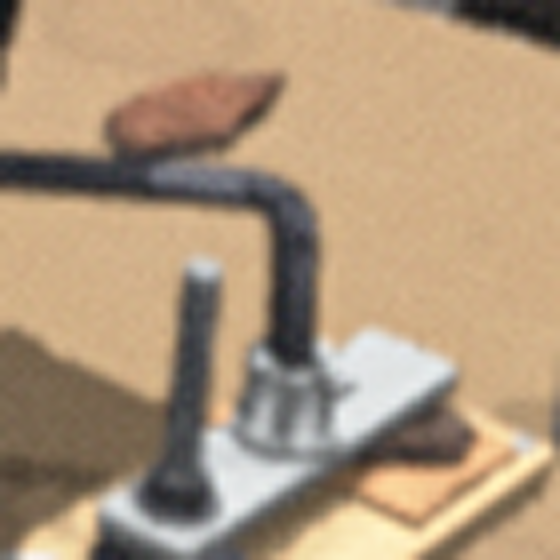

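Request:
jog_arm([
  [[0,3,0],0,0],
  [[0,3,0],0,0],
  [[0,3,-1],0,0],
  [[0,0,0],0,0],
])

```text
time_s: 27.72
ee_pos: [0.4704, -0.052, 0.2714]
tool_rot: [0.695, -0.695, -0.128, 0.129]
ft_force: [2.1, -1.5, -0.5]
width: 0.148
```

```bash
python3 snap.py ab wrist scene; python3 kp2.py ab | sed -n '1p;5p;13p';python3 - <<'E'
from h import *
a=cv2.imread("pics/ab_scene.png");cv2.imwrite("pics/ab_s.png",cv2.resize(a[220:290,330:400],None,fx=8,fy=8,interpolation=cv2.INTER_CUBIC))
E
```

```text
27.725 [ 0.4704 -0.052   0.2714] [ 0.934  0.357 -0.   ] 0.14756890203908377 [ 2.1  -1.51 -0.53]
tool z -0.020 depth y 0.1461 x 0.0001 n 240  worldz 0.1253
tool z 0.000 depth y 0.1477 x 0.0005 n 337  worldz 0.1238
tool z 0.040 depth y 0.1513 x -0.0000 n 404  worldz 0.1202
```

View pics/ab_s.png

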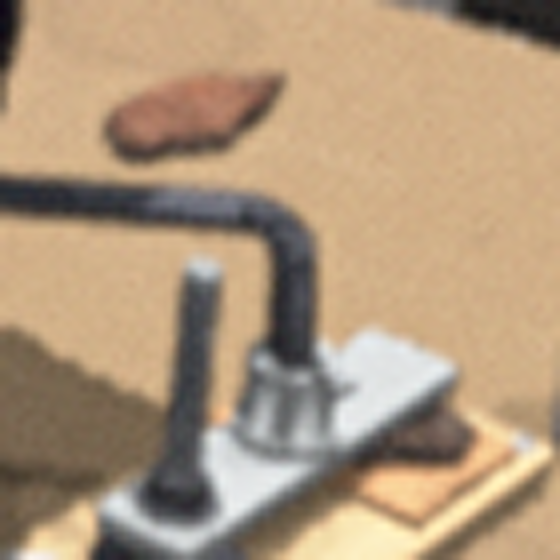

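Request:
jog_arm([
  [[0,1,-1],0,0],
  [[0,1,-1],0,0],
  [[0,1,-1],0,0],
  [[0,0,0],0,0],
], grip_force=30)

```text
time_s: 28.32
ee_pos: [0.4705, -0.0534, 0.2687]
tool_rot: [0.697, -0.693, -0.128, 0.129]
ft_force: [-4.4, 13.2, 7.2]
width: 0.148
```

```bash
python3 snap.py ac wrist scene; python3 kp2.py ac | sed -n '1p;5p;13p';python3 - <<'E'
from h import *
a=cv2.imread("pics/ac_scene.png");cv2.imwrite("pics/ac_s.png",cv2.resize(a[220:290,330:400],None,fx=8,fy=8,interpolation=cv2.INTER_CUBIC))
E
```

```text
28.325 [ 0.4705 -0.0534  0.2687] [ 0.933  0.359 -0.   ] 0.14766210168445665 [-4.36 13.19  7.18]
tool z -0.020 depth y 0.1458 x 0.0001 n 260  worldz 0.1229
tool z 0.000 depth y 0.1476 x 0.0005 n 331  worldz 0.1211
tool z 0.040 depth y 0.1518 x -0.0000 n 390  worldz 0.1169
```

View pics/ac_s.png

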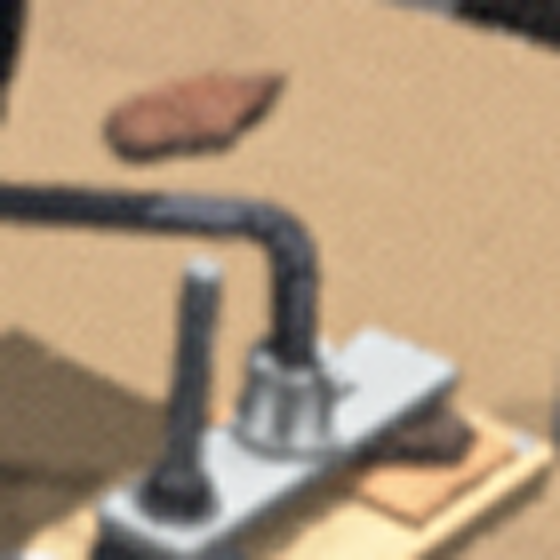

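Request:
jog_arm([
  [[0,0,2],0,0],
  [[0,2,0],0,0],
  [[0,2,0],0,0],
  [[0,2,0],0,0],
  [[0,0,0],0,0],
], grip_force=80)

```text
time_s: 29.05
ee_pos: [0.47, -0.0518, 0.2629]
tool_rot: [0.697, -0.694, -0.129, 0.129]
ft_force: [-5.4, 13.9, 11.5]
width: 0.144
```

```bash
python3 snap.py ad wrist scene; python3 kp2.py ad | sed -n '1p;5p;13p';python3 - <<'E'
from h import *
a=cv2.imread("pics/ad_scene.png");cv2.imwrite("pics/ad_s.png",cv2.resize(a[220:290,330:400],None,fx=8,fy=8,interpolation=cv2.INTER_CUBIC))
E
```

```text
29.05 [ 0.47   -0.0518  0.2629] [0.934 0.358 0.   ] 0.1442421950343025 [-5.41 13.91 11.48]
tool z -0.020 depth y 0.1452 x 0.0001 n 260  worldz 0.1177
tool z 0.000 depth y 0.1475 x 0.0005 n 341  worldz 0.1154
tool z 0.040 depth y 0.1529 x -0.0000 n 393  worldz 0.1099
```

View pics/ad_s.png

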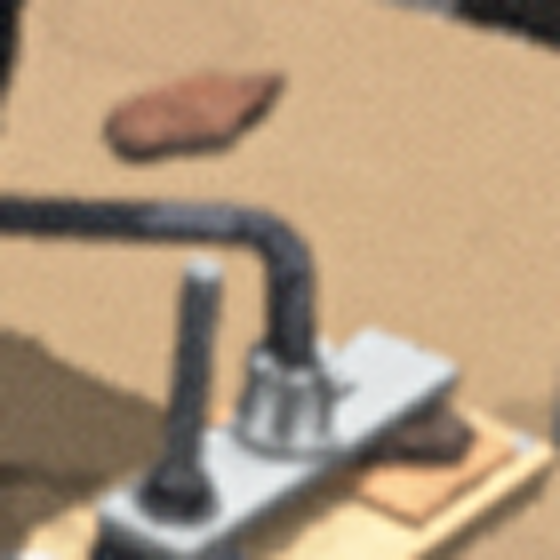

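Request:
jog_arm([
  [[0,-2,-1],0,0],
  [[0,-2,-1],0,0],
  [[0,-2,-1],0,0],
  [[0,-1,-1],0,0],
  [[0,0,0],0,0],
], grip_force=30)

```text
time_s: 29.78
ee_pos: [0.4708, -0.055, 0.2694]
tool_rot: [0.698, -0.693, -0.128, 0.13]
ft_force: [-6.0, 16.7, 6.4]
width: 0.14
```

```bash
python3 snap.py ae wrist scene; python3 kp2.py ae | sed -n '1p;5p;13p';python3 - <<'E'
from h import *
a=cv2.imread("pics/ae_scene.png");cv2.imwrite("pics/ae_s.png",cv2.resize(a[220:290,330:400],None,fx=8,fy=8,interpolation=cv2.INTER_CUBIC))
E
```

```text
29.775 [ 0.4708 -0.055   0.2694] [ 0.933  0.359 -0.001] 0.13969471827881316 [-5.99 16.66  6.4 ]
tool z -0.020 depth y 0.1463 x 0.0001 n 246  worldz 0.1231
tool z 0.000 depth y 0.1476 x 0.0005 n 327  worldz 0.1218
tool z 0.040 depth y 0.1510 x -0.0000 n 393  worldz 0.1184
```

View pics/ae_s.png

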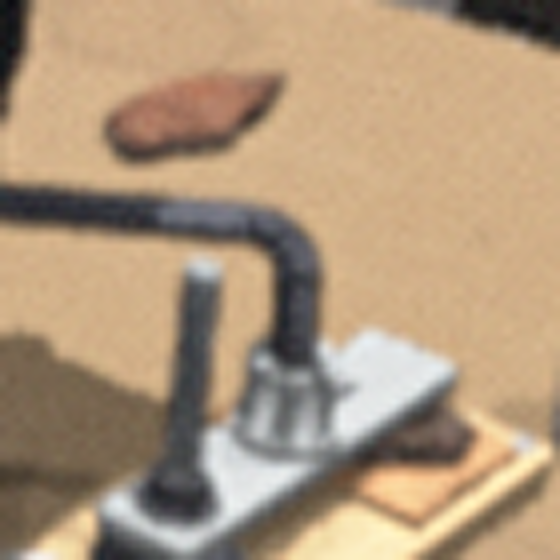

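Request:
jog_arm([
  [[0,-2,-1],0,0],
  [[0,-2,-1],0,0],
  [[0,2,0],0,0],
  [[0,2,0],0,0],
  [[0,2,0],0,0],
  [[0,0,0],0,0],
], grip_force=30)

```text
time_s: 30.62
ee_pos: [0.4706, -0.0555, 0.2673]
tool_rot: [0.699, -0.691, -0.128, 0.131]
ft_force: [-10.5, 28.9, 14.9]
width: 0.141
```

```bash
python3 snap.py af wrist scene; python3 kp2.py af | sed -n '1p;5p;13p';python3 - <<'E'
from h import *
a=cv2.imread("pics/af_scene.png");cv2.imwrite("pics/af_s.png",cv2.resize(a[220:290,330:400],None,fx=8,fy=8,interpolation=cv2.INTER_CUBIC))
E
```

```text
30.625 [ 0.4706 -0.0555  0.2673] [ 0.933  0.36  -0.001] 0.14082733122864385 [-10.54  28.9   14.94]
tool z -0.020 depth y 0.1457 x 0.0001 n 253  worldz 0.1216
tool z 0.000 depth y 0.1474 x 0.0005 n 331  worldz 0.1199
tool z 0.040 depth y 0.1517 x -0.0000 n 380  worldz 0.1156
```

View pics/af_s.png

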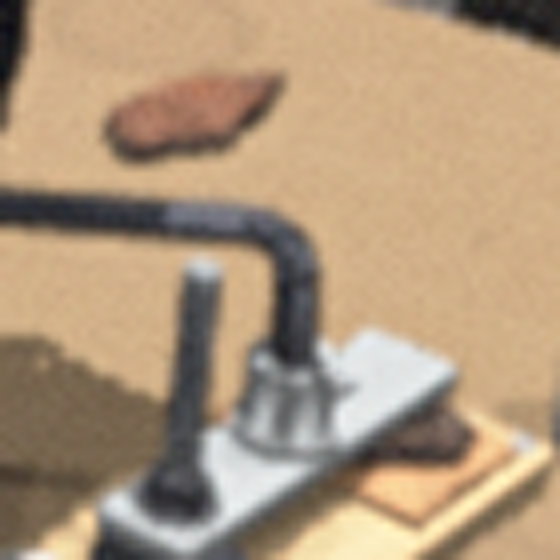

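Request:
jog_arm([
  [[0,-2,1],0,0],
  [[0,-2,1],0,0],
  [[0,-2,0],0,0],
  [[0,-2,0],0,0],
  [[0,-1,0],0,0],
  [[0,0,0],0,0],
], grip_force=20)

```text
time_s: 31.48
ee_pos: [0.4718, -0.0564, 0.2762]
tool_rot: [0.696, -0.695, -0.128, 0.129]
ft_force: [0.1, 5.2, -5.2]
width: 0.144
```

```bash
python3 snap.py ag wrist scene; python3 kp2.py ag | sed -n '1p;5p;13p';python3 - <<'E'
from h import *
a=cv2.imread("pics/ag_scene.png");cv2.imwrite("pics/ag_s.png",cv2.resize(a[220:290,330:400],None,fx=8,fy=8,interpolation=cv2.INTER_CUBIC))
E
```

```text
31.475 [ 0.4718 -0.0564  0.2762] [ 0.934  0.357 -0.001] 0.14402787702883635 [ 0.08  5.2  -5.16]
tool z -0.020 depth y 0.1477 x -0.0003 n 235  worldz 0.1284
tool z 0.000 depth y 0.1476 x 0.0005 n 317  worldz 0.1285
tool z 0.040 depth y 0.1488 x -0.0000 n 408  worldz 0.1273
```

View pics/ag_s.png

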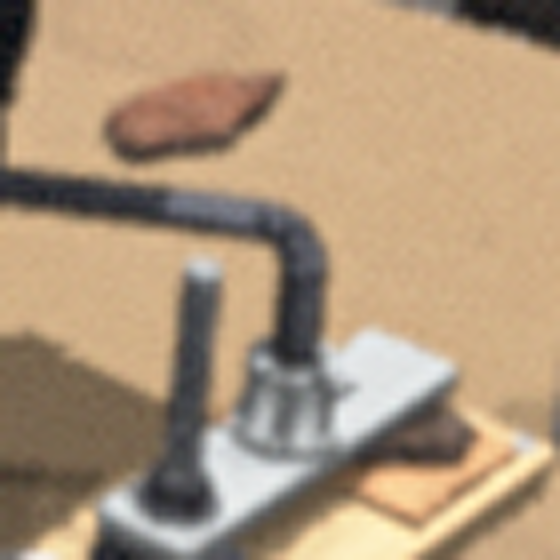

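Request:
jog_arm([
  [[0,0,0],0,0],
  [[0,3,0],0,0],
  [[0,3,0],0,0],
  [[0,2,0],0,0],
  [[0,0,0],0,0],
], grip_force=100)

```text
time_s: 32.2
ee_pos: [0.4708, -0.0548, 0.2687]
tool_rot: [0.698, -0.693, -0.129, 0.13]
ft_force: [-6.9, 21.9, 11.0]
width: 0.137
```

```bash
python3 snap.py ah wrist scene; python3 kp2.py ah | sed -n '1p;5p;13p';python3 - <<'E'
from h import *
a=cv2.imread("pics/ah_scene.png");cv2.imwrite("pics/ah_s.png",cv2.resize(a[220:290,330:400],None,fx=8,fy=8,interpolation=cv2.INTER_CUBIC))
E
```

```text
32.2 [ 0.4708 -0.0548  0.2687] [ 0.933  0.359 -0.   ] 0.13666955200413186 [-6.89 21.92 10.98]
tool z -0.020 depth y 0.1462 x 0.0001 n 251  worldz 0.1226
tool z 0.000 depth y 0.1474 x 0.0005 n 317  worldz 0.1214
tool z 0.040 depth y 0.1513 x -0.0000 n 404  worldz 0.1174
```

View pics/ah_s.png

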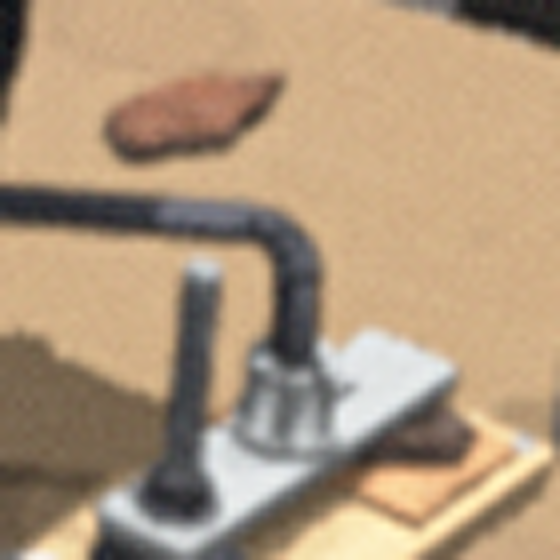

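Request:
jog_arm([
  [[0,-1,0],0,0.4],
  [[0,-1,0],0,0.4],
  [[0,0,0],0,0.4],
  [[0,0,-35],0,0.4],
  [[0,0,-35],0,0.4],
  [[0,0,-34],0,0.4],
  [[0,0,0],0,0.4],
], grip_force=60)

```text
time_s: 33.17
ee_pos: [0.51, -0.1559, 0.2705]
tool_rot: [-0.695, 0.696, 0.128, -0.127]
ft_force: [-0.7, 1.0, 0.3]
width: 0.401
```

```bash
python3 snap.py ai wrist scene; python3 kp2.py ai ;python3 - <<'E'
from h import *; import pickle
o=pickle.load(open("pics/ai_wrist.pkl","rb"));M=toolR(o)
print("S in tool",((np.array([.5113,-.1597,.074])-o["ee_pos"])@M).round(4))
a=cv2.imread("pics/ai_scene.png");cv2.imwrite("pics/ai_s.png",cv2.resize(a[200:290,310:410],None,fx=6,fy=6,interpolation=cv2.INTER_CUBIC))
E
```

```text
33.175 [ 0.51   -0.1559  0.2705] [0.935 0.355 0.   ] 0.4010279934614471 [-0.75  1.01  0.28]
tool z -0.015 depth y 0.1955 x -0.0054 n 11  worldz 0.0749
tool z -0.010 depth y 0.1943 x -0.0055 n 8  worldz 0.0761
tool z 0.000 depth y 0.1544 x 0.0018 n 42  worldz 0.1161
tool z 0.005 depth y 0.1504 x 0.0015 n 134  worldz 0.1201
tool z 0.010 depth y 0.1474 x 0.0012 n 199  worldz 0.1231
tool z 0.015 depth y 0.1461 x 0.0012 n 262  worldz 0.1243
tool z 0.020 depth y 0.1458 x 0.0008 n 320  worldz 0.1247
tool z 0.025 depth y 0.1462 x 0.0008 n 364  worldz 0.1242
tool z 0.030 depth y 0.1471 x 0.0004 n 387  worldz 0.1233
tool z 0.035 depth y 0.1479 x -0.0000 n 399  worldz 0.1226
tool z 0.040 depth y 0.1487 x -0.0000 n 421  worldz 0.1217
tool z 0.045 depth y 0.1498 x -0.0000 n 405  worldz 0.1207
tool z 0.050 depth y 0.1505 x -0.0000 n 418  worldz 0.1200
tool z 0.055 depth y 0.1513 x -0.0000 n 408  worldz 0.1191
heading 20.7663356273856 [ 0.51   -0.1559  0.2705]
S in tool [-0.0002  0.1965 -0.0038]
```

View pics/ai_s.png

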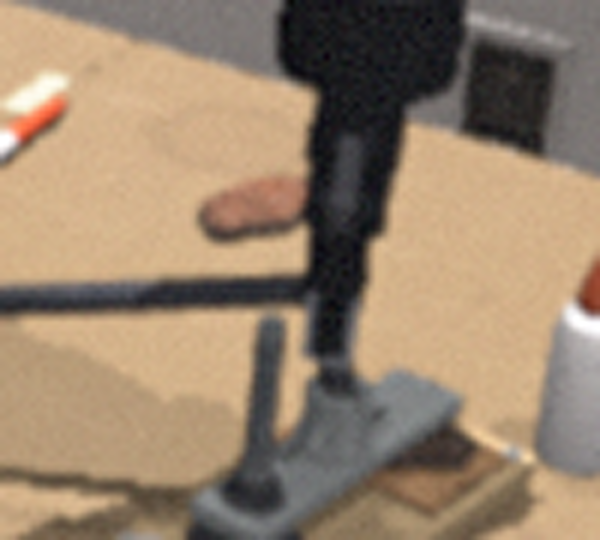

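View pics/ai_wrist.png

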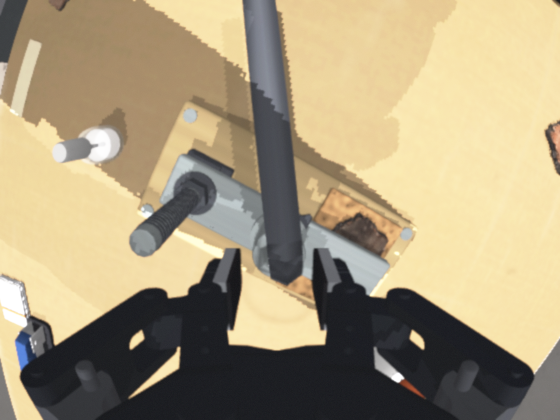

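Request:
jog_arm([
  [[0,0,11],0,0.4],
  [[0,0,0],0,0],
  [[0,0,0],0,0],
  [[0,0,0],0,0],
  [[0,0,0],0,0],
  [[0,2,-1],0,0],
  [[0,2,-1],0,0],
  [[0,2,-1],0,0],
  [[0,2,-1],0,0],
  [[0,0,0],0,0],
], grip_force=40)

```text
time_s: 34.52
ee_pos: [0.5072, -0.1466, 0.265]
tool_rot: [0.696, -0.695, -0.13, 0.128]
ft_force: [-3.8, 9.1, 25.2]
width: 0.159
```

```bash
python3 snap.py aj wrist scene; python3 kp2.py aj ;python3 - <<'E'
from h import *; import pickle
o=pickle.load(open("pics/aj_wrist.pkl","rb"));M=toolR(o)
print("S in tool",((np.array([.5113,-.1597,.074])-o["ee_pos"])@M).round(4))
a=cv2.imread("pics/aj_scene.png");cv2.imwrite("pics/aj_s.png",cv2.resize(a[200:290,310:410],None,fx=6,fy=6,interpolation=cv2.INTER_CUBIC))
E
```

```text
34.525 [ 0.5072 -0.1466  0.265 ] [0.934 0.358 0.004] 0.15874186130249035 [-3.75  9.07 25.17]
tool z -0.010 depth y 0.1503 x 0.0005 n 74  worldz 0.1147
tool z -0.005 depth y 0.1474 x 0.0005 n 195  worldz 0.1176
tool z 0.000 depth y 0.1460 x 0.0001 n 246  worldz 0.1190
tool z 0.005 depth y 0.1456 x 0.0000 n 301  worldz 0.1194
tool z 0.010 depth y 0.1454 x 0.0000 n 341  worldz 0.1196
tool z 0.015 depth y 0.1459 x 0.0000 n 352  worldz 0.1191
tool z 0.020 depth y 0.1464 x 0.0000 n 383  worldz 0.1185
tool z 0.025 depth y 0.1470 x 0.0000 n 380  worldz 0.1180
tool z 0.030 depth y 0.1475 x -0.0004 n 385  worldz 0.1175
tool z 0.035 depth y 0.1479 x -0.0000 n 391  worldz 0.1170
tool z 0.040 depth y 0.1486 x -0.0004 n 393  worldz 0.1164
tool z 0.045 depth y 0.1491 x -0.0004 n 393  worldz 0.1159
tool z 0.050 depth y 0.1495 x -0.0004 n 385  worldz 0.1155
tool z 0.055 depth y 0.1502 x -0.0004 n 393  worldz 0.1148
heading 20.984913377562997 [ 0.5072 -0.1466  0.265 ]
S in tool [-0.0015  0.191  -0.0137]
```

View pics/aj_s.png

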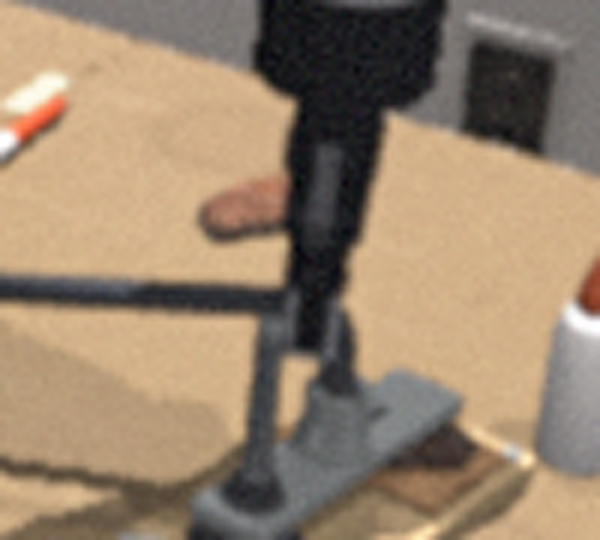

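View pics/aj_wrist.png

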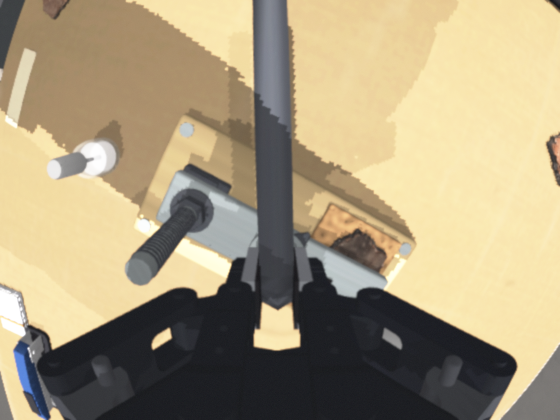

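Request:
jog_arm([
  [[0,0,0],0,0.4],
  [[0,0,0],0,0.4],
  [[0,0,0],0,0.4],
  [[0,0,33],0,0.4],
  [[0,0,33],0,0.4],
  [[0,0,33],0,0.5],
  [[0,0,0],0,0.5],
])

```text
time_s: 35.5
ee_pos: [0.4707, -0.0536, 0.2625]
tool_rot: [0.695, -0.695, -0.129, 0.13]
ft_force: [-1.1, -0.0, 0.1]
width: 0.501
```

```bash
python3 snap.py ak wrist scene; python3 kp2.py ak ;python3 - <<'E'
from h import *; import pickle
o=pickle.load(open("pics/ak_wrist.pkl","rb"));M=toolR(o)
print("S in tool",((np.array([.5113,-.1597,.074])-o["ee_pos"])@M).round(4))
a=cv2.imread("pics/ak_scene.png");cv2.imwrite("pics/ak_s.png",cv2.resize(a[200:290,310:410],None,fx=6,fy=6,interpolation=cv2.INTER_CUBIC))
E
```

```text
35.5 [ 0.4707 -0.0536  0.2625] [ 0.933  0.359 -0.001] 0.5009231634261359 [-1.15 -0.03  0.05]
tool z -0.020 depth y 0.1515 x -0.0026 n 142  worldz 0.1110
tool z -0.015 depth y 0.1523 x -0.0031 n 127  worldz 0.1102
tool z -0.010 depth y 0.1532 x -0.0033 n 126  worldz 0.1093
tool z -0.005 depth y 0.1539 x -0.0034 n 124  worldz 0.1086
tool z 0.000 depth y 0.1546 x -0.0039 n 108  worldz 0.1079
tool z 0.005 depth y 0.1552 x -0.0042 n 101  worldz 0.1073
tool z 0.010 depth y 0.1560 x -0.0043 n 97  worldz 0.1065
tool z 0.015 depth y 0.1567 x -0.0046 n 85  worldz 0.1058
tool z 0.020 depth y 0.1576 x -0.0046 n 74  worldz 0.1050
tool z 0.025 depth y 0.1582 x -0.0050 n 56  worldz 0.1043
tool z 0.030 depth y 0.1591 x -0.0050 n 52  worldz 0.1034
tool z 0.035 depth y 0.1599 x -0.0054 n 36  worldz 0.1026
tool z 0.040 depth y 0.1611 x -0.0058 n 19  worldz 0.1015
tool z 0.055 depth y 0.2596 x 0.0013 n 4  worldz 0.0030
heading 21.047329894927877 [ 0.4707 -0.0536  0.2625]
S in tool [ 0.      0.1885 -0.1137]
```

View pics/ak_s.png

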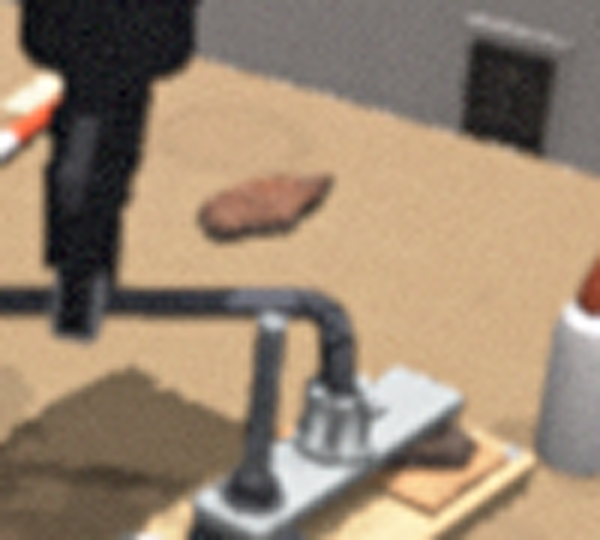

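View pics/ak_wrist.png

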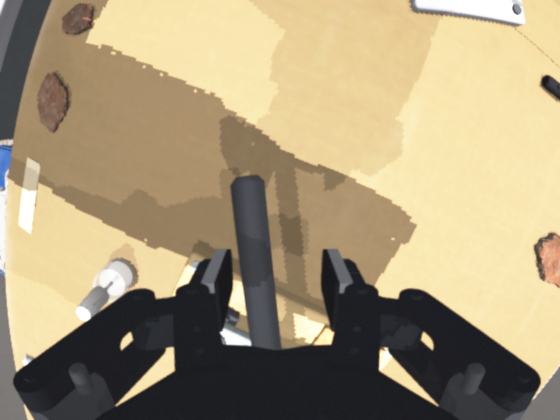

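Request:
jog_arm([
  [[-7,3,0],-4,0.5],
  [[0,0,0],0,0],
  [[0,0,0],0,0],
  [[0,0,0],0,0],
  [[0,0,0],0,0],
  [[0,0,0],0,0],
], grip_force=60)

```text
time_s: 36.35
ee_pos: [0.4652, -0.0576, 0.2598]
tool_rot: [-0.69, 0.691, 0.153, -0.152]
ft_force: [1.9, -5.2, -2.5]
width: 0.147
```

```bash
python3 snap.py al wrist; python3 kp2.py al|sed -n '1p;5p;13p;$p' ;python3 - <<'E'
from h import *; import pickle
o=pickle.load(open("pics/al_wrist.pkl","rb"));M=toolR(o)
print("S in tool",((np.array([.5113,-.1597,.074])-o["ee_pos"])@M).round(4))
E
```

```text
36.35 [ 0.4652 -0.0576  0.2598] [0.907 0.421 0.   ] 0.14683424676275758 [ 1.87 -5.24 -2.46]
tool z -0.020 depth y 0.1478 x -0.0003 n 253  worldz 0.1120
tool z 0.000 depth y 0.1498 x 0.0006 n 321  worldz 0.1100
tool z 0.040 depth y 0.1549 x 0.0001 n 494  worldz 0.1049
heading 24.9049165858393 [ 0.4652 -0.0576  0.2598]
S in tool [-0.0012  0.1859 -0.1118]
```

View pics/al_wrist.png

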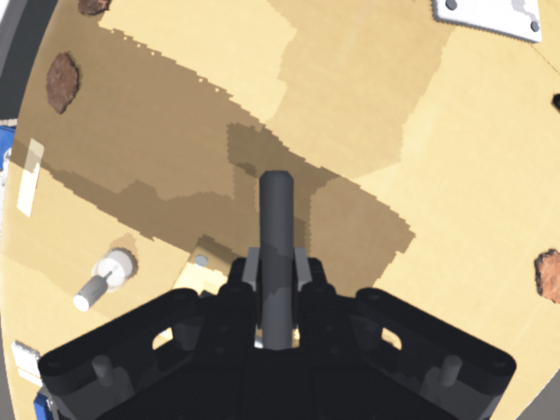

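Request:
jog_arm([
  [[11.6,0,-0.6],6,0],
  [[11.6,0,-0.6],6,0],
  [[11.6,0,-0.6],6,0],
  [[11.6,0,-0.6],6,0],
  [[11.6,0,-0.6],6,0],
  [[11.6,0,-0.6],6,0],
  [[0,0,0],0,0],
], grip_force=80)

```text
time_s: 37.28
ee_pos: [0.5329, -0.049, 0.2596]
tool_rot: [-0.704, 0.704, -0.068, 0.068]
ft_force: [-2.8, -2.1, 3.6]
width: 0.14
```

```bash
python3 snap.py am wrist scene; python3 kp2.py am|sed -n '1p;5p;13p;$p' ;python3 - <<'E'
from h import *; import pickle
o=pickle.load(open("pics/am_wrist.pkl","rb"));M=toolR(o)
print("S in tool",((np.array([.5113,-.1597,.074])-o["ee_pos"])@M).round(4), "F tool",(o["ft_force"]@M).round(1),o["torque"].round(2))
a=cv2.imread("pics/am_scene.png");cv2.imwrite("pics/am_s.png",cv2.resize(a[200:290,310:410],None,fx=6,fy=6,interpolation=cv2.INTER_CUBIC))
E
```

```text
37.275 [ 0.5329 -0.049   0.2596] [ 0.982 -0.191 -0.001] 0.14021415806007329 [-2.75 -2.12  3.63]
tool z -0.020 depth y 0.1477 x -0.0003 n 242  worldz 0.1120
tool z 0.000 depth y 0.1492 x 0.0007 n 331  worldz 0.1104
tool z 0.040 depth y 0.1550 x -0.0006 n 462  worldz 0.1047
heading -11.020159688706038 [ 0.5329 -0.049   0.2596]
S in tool [ 1.000e-04  1.857e-01 -1.127e-01] F tool [-2.3 -3.6 -2.6] [-0.54  0.55  0.41]
```

View pics/am_s.png

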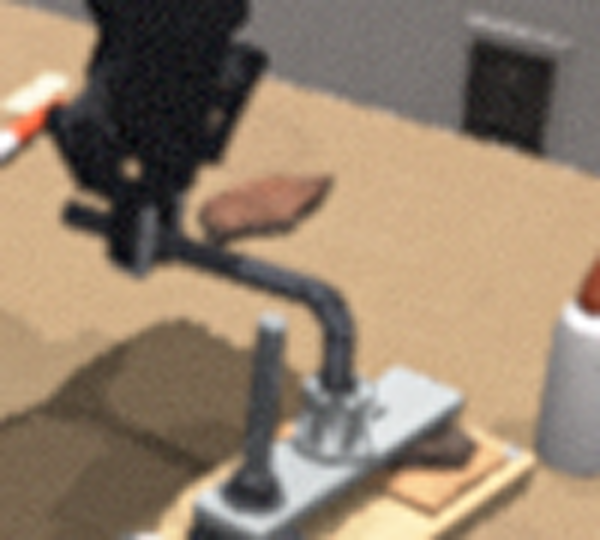

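Request:
jog_arm([
  [[11.6,0,-0.6],6,0],
  [[11.6,0,-0.6],6,0],
  [[11.6,0,-0.6],6,0],
  [[11.6,0,-0.6],6,0],
  [[11.6,0,-0.6],6,0],
  [[0,0,0],0,0],
])

```text
time_s: 38.12
ee_pos: [0.5849, -0.0739, 0.26]
tool_rot: [0.663, -0.662, 0.247, -0.248]
ft_force: [-0.8, 3.4, 5.2]
width: 0.145
```

```bash
cat > st.py <<'E'
from h import *; from cell import r
o=r.get_obs();M=toolR(o)
print("S in tool",((np.array([.5113,-.1597,.074])-o["ee_pos"])@M).round(4), "F tool",(o["ft_force"]@M).round(1),o["torque"].round(2),"heading",np.degrees(np.arctan2(M[1,0],M[0,0])).round(1),o["width"])
E
python3 st.py
```

```text
S in tool [ 0.0007  0.1858 -0.1134] F tool [-2.8 -5.2  2. ] [0.4  0.09 0.53] heading -41.0 0.1454321794663603
```

Request:
jog_arm([
  [[5.8,0,-0.2],3,0],
  [[5.8,0,-0.2],3,0],
  [[0,0,0],0,0],
])

```text
time_s: 38.5
ee_pos: [0.5928, -0.0814, 0.2602]
tool_rot: [0.65, -0.648, 0.281, -0.281]
ft_force: [-1.7, 4.0, 6.2]
width: 0.142
```

```bash
python3 st.py; python3 snap.py an wrist scene; python3 kp2.py an|sed -n '1p;5p;13p;$p' ;python3 - <<'E'
from h import *
a=cv2.imread("pics/an_scene.png");cv2.imwrite("pics/an_s.png",cv2.resize(a[200:290,310:430],None,fx=6,fy=6,interpolation=cv2.INTER_CUBIC))
E
```

```text
S in tool [ 0.0015  0.186  -0.1134] F tool [-4.1 -6.1  1.5] [0.84 0.19 0.71] heading -46.8 0.14150454388990807
38.5 [ 0.5928 -0.0814  0.2602] [ 0.684 -0.729 -0.001] 0.14150454388990807 [-1.7   4.03  6.15]
tool z -0.020 depth y 0.1478 x -0.0005 n 228  worldz 0.1124
tool z 0.000 depth y 0.1492 x 0.0005 n 348  worldz 0.1111
tool z 0.040 depth y 0.1549 x -0.0008 n 431  worldz 0.1053
heading -46.84180897802548 [ 0.5928 -0.0814  0.2602]
```

View pics/an_s.png

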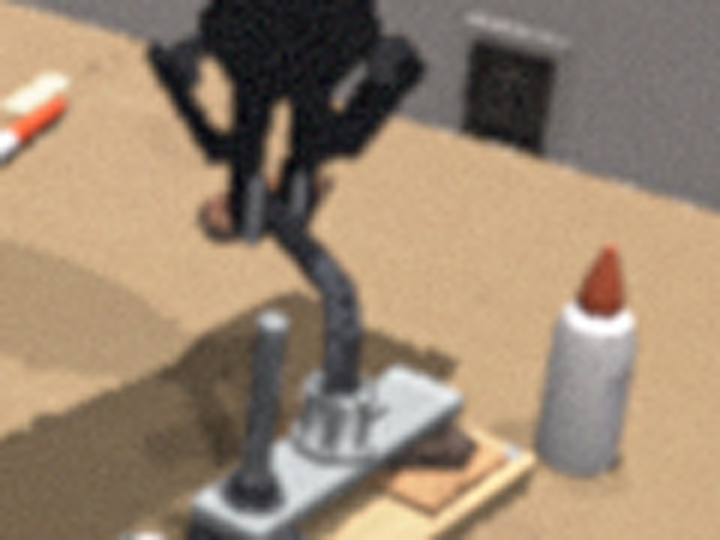

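View pics/an_wrist.png

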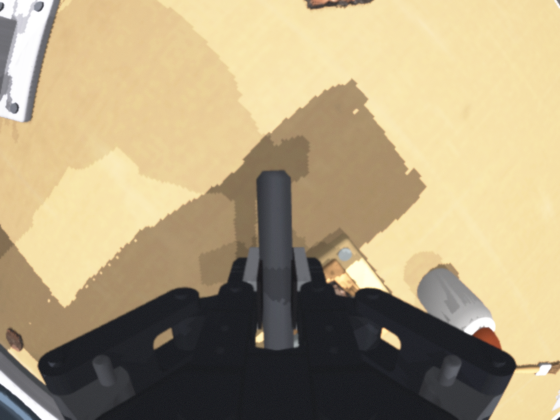

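Request:
jog_arm([
  [[5.8,0,-0.2],3,0],
  [[0,0,0],0,0],
])

```text
time_s: 38.85
ee_pos: [0.596, -0.0849, 0.2603]
tool_rot: [0.643, -0.64, 0.298, -0.297]
ft_force: [-4.0, 10.1, 9.7]
width: 0.138
```

```bash
python3 st.py
```

```text
S in tool [ 0.0031  0.186  -0.1134] F tool [-10.3  -9.6   3.4] [2.03 0.86 1.09] heading -49.8 0.1384430741311082
```

Request:
jog_arm([
  [[5.8,0,-0.2],3,0],
  [[0,0,0],0,0],
])

```text
time_s: 39.1
ee_pos: [0.5989, -0.0884, 0.2602]
tool_rot: [0.636, -0.632, 0.315, -0.312]
ft_force: [-7.0, 16.7, 11.7]
width: 0.137
```

```bash
python3 st.py
```

```text
S in tool [ 0.0049  0.1858 -0.1134] F tool [-17.6 -11.5   4.6] [3.33 1.61 1.42] heading -52.7 0.1374333234479971
```

Request:
jog_arm([
  [[-6,0,0],-3,0],
  [[-4,0,0],-2,0],
  [[0,0,0],0,0.5],
  [[0,0,0],0,0.6],
  [[0,0,0],0,0.6],
  [[0,-30,0],0,0.6],
  [[0,-50,0],0,0.6],
  [[0,-50,0],0,0.6],
  [[0,0,0],0,0.6],
])

```text
time_s: 40.22
ee_pos: [0.595, -0.0838, 0.3938]
tool_rot: [0.646, -0.645, 0.286, -0.291]
ft_force: [0.6, -0.5, -0.6]
width: 0.599
```

```bash
python3 st.py; python3 snap.py ao wrist scene top;python3 - <<'E'
from h import *
a=cv2.imread("pics/ao_scene.png");cv2.imwrite("pics/ao_s.png",cv2.resize(a[200:290,310:430],None,fx=6,fy=6,interpolation=cv2.INTER_CUBIC))
E
```

```text
S in tool [-0.0012  0.3192 -0.1145] F tool [0.7 0.6 0.1] [ 0.   -0.08  0.01] heading -48.1 0.5985667962363272
40.225 [ 0.595  -0.0838  0.3938] [ 0.668 -0.744  0.006] 0.5985667962363272 [ 0.55 -0.49 -0.59]
```

View pics/ao_s.png

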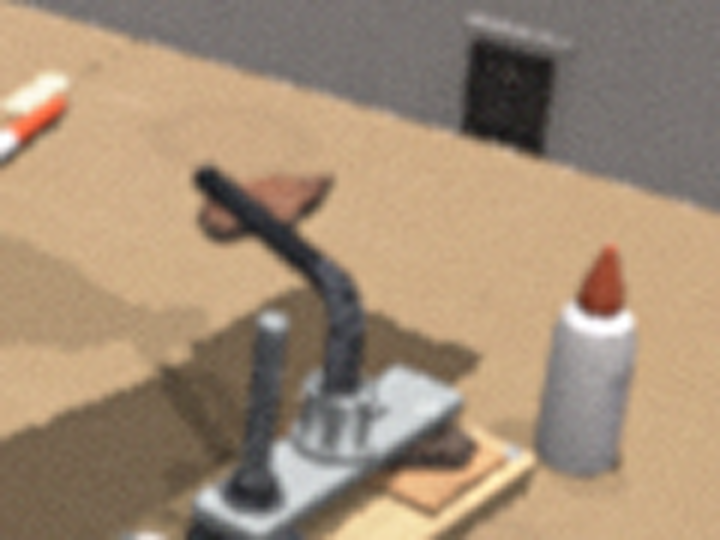

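View pics/ao_wrist.png

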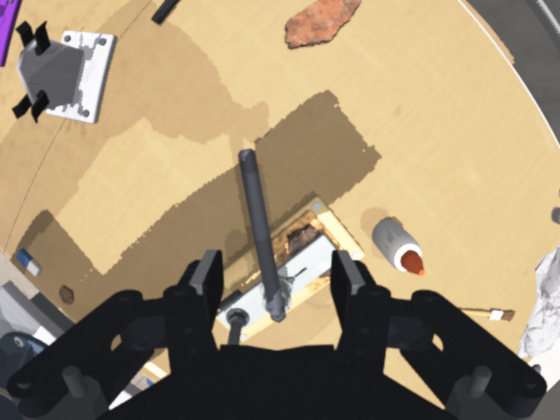

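Request:
jog_arm([
  [[0,-10,-50],0,1],
  [[0,-10,-50],0,1],
  [[0,0,0],0,1],
  [[0,0,0],0,1],
])

```text
time_s: 40.88
ee_pos: [0.5197, -0.1504, 0.4087]
tool_rot: [-0.646, 0.646, -0.289, 0.288]
ft_force: [0.8, 0.2, -0.3]
width: 1.002
```

```bash
python3 snap.py ap wrist;python3 - <<'E'
from h import *
a=cv2.imread("pics/ap_wrist.png");cv2.imwrite("pics/ap1.png",a);cv2.imwrite("pics/ap_c.png",cv2.resize(a[60:240,190:390],None,fx=4,fy=3.3,interpolation=cv2.INTER_CUBIC))
E
```

```text
40.875 [ 0.5197 -0.1504  0.4087] [ 0.668 -0.744 -0.001] 1.0018406600225038 [ 0.8   0.18 -0.32]
```

View pics/ap_c.png

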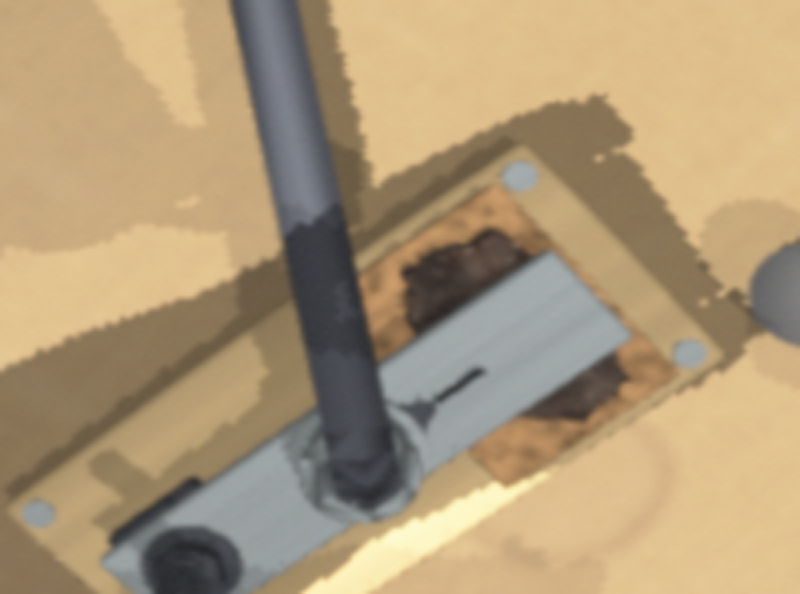

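```bash
python3 - <<'E'
from h import *; from cell import r; import pickle
o=pickle.load(open("pics/ap_wrist.pkl","rb"));ci=r.camera_info("wrist");w=wcloud(o,ci,np.load("pics/ap_wrist.npy"))
S=np.array([.5113,-.1597]);q=w[...,:2]-S;Z=w[...,2];g=cv2.imread("pics/ap_wrist.png").astype(int).mean(2)
m=(Z>.085)&(Z<.14)&(np.hypot(q[...,0],q[...,1])<.17)
u=q[m];d=u[np.hypot(u[:,0],u[:,1])>.06].mean(0);d/=np.linalg.norm(d);print("heading",np.degrees(np.arctan2(d[1],d[0])))
s=q@d
for x in np.arange(-.02,.16,.01):
    k=m&(abs(s-x)<.004)
    if k.sum()>3: print(x.round(3),np.percentile(Z[k],85).round(4))
k=m&(s>.03)&(s<.13);p=np.polyfit(s[k],Z[k],1);print("slope",p)
f=lambda x,y,z:wplane(o,ci,190+x/4,60+y/3.3,z)
for n,pt,z in [("pointer",(433,403),.06),("mark",(462,384),.044)]:
    Q=f(*pt,z);v=Q[:2]-S;print(n,Q.round(4),np.degrees(np.arctan2(v[1],v[0])))
E
```

```text
heading 37.92164440128644
0.0 0.1116
0.01 0.1187
0.02 0.1211
0.03 0.1206
0.04 0.1193
0.05 0.118
0.06 0.1158
0.07 0.1153
0.08 0.1144
0.09 0.1131
0.1 0.1116
0.11 0.1105
0.12 0.1093
0.13 0.1079
0.14 0.1067
0.15 0.1056
slope [-0.07359254  0.11625349]
pointer [ 0.5377 -0.161   0.06  ] -2.913031336283658
mark [ 0.5457 -0.1654  0.044 ] -9.374867052159674
```

```bash
python3 - <<'E'
from h import *; from cell import r; import pickle
o=pickle.load(open("pics/ap_wrist.pkl","rb"));ci=r.camera_info("wrist");w=wcloud(o,ci,np.load("pics/ap_wrist.npy"))
S=np.array([.5113,-.1597])
for y in range(385,430,6):
    for x in range(405,450,6):
        p=w[int(60+y/3.3),int(190+x/4)]
        if .048<p[2]<.072: v=p[:2]-S;print(x,y,p.round(4),np.degrees(np.arctan2(v[1],v[0])).round(1),np.hypot(*v).round(4))
E
```

```text
417 403 [ 0.5338 -0.1595  0.0498] 0.4 0.0225
423 403 [ 0.5344 -0.1604  0.0491] -1.8 0.0231
429 403 [ 0.5357 -0.1621  0.0483] -5.6 0.0246
405 409 [ 0.531  -0.1579  0.05  ] 5.2 0.0198
411 409 [ 0.5315 -0.1589  0.0486] 2.3 0.0202
417 409 [ 0.5331 -0.1602  0.0499] -1.4 0.0218
423 409 [ 0.5337 -0.1611  0.0494] -3.5 0.0224
435 409 [ 0.5358 -0.1633  0.0498] -8.4 0.0248
405 415 [ 0.5294 -0.1593  0.0501] 1.2 0.0181
411 415 [ 0.53   -0.1603  0.0485] -2.0 0.0187
417 415 [ 0.5315 -0.1617  0.0499] -5.5 0.0203
423 415 [ 0.5323 -0.1622  0.0511] -6.8 0.0212
429 415 [ 0.5335 -0.1641  0.0493] -11.1 0.0226
405 421 [ 0.5278 -0.1608  0.0495] -4.0 0.0166
411 421 [ 0.5287 -0.1614  0.0509] -5.5 0.0175
417 421 [ 0.5299 -0.1632  0.0492] -10.7 0.0189
423 421 [ 0.5306 -0.164   0.0492] -12.5 0.0197
405 427 [ 0.5268 -0.1616  0.0534] -6.9 0.0156
411 427 [ 0.5271 -0.1629  0.0503] -11.4 0.0161
417 427 [ 0.5283 -0.1646  0.0495] -16.0 0.0177
423 427 [ 0.529  -0.1654  0.049 ] -18.0 0.0186
```

```bash
python3 -c "
from cell import r
print(r.close_job()); print(r.get_obs()['time_s'])"
```

```text
the job is handed in; nothing more can be done
None
the job is handed in; nothing more can be done
```

The job is handed in at about 41 s of the 64 s allowed. No verdict was reported, so what follows rests on my own measurements.

**What I did:**
- I pulled the key out of the screw and pivoted it onto the aluminium rest. I let go, and it hung there with its corner about 5 mm from the ridge point and a lean of about 0.85 rad.
- I took it again by the long arm and levelled it against the ridge.
- The first push put the short arm only about 15 mm into the socket, where it jammed because I was pressing far out on the long arm. I took the key again next to its corner and pressed it down to the bottom.
- I moved back out along the long arm and swung it about 70° clockwise, until the resistance rose well above the screw's friction.

**Last checks:**
- **Screw:** the pointer tip stood at about −7° and the mark at about −9°. That is roughly 2° apart, against an allowed 7°. The first reading was 6° apart, because I had guessed the pointer's height; the depth image gave the 2° value.
- **Key:** it leans about 0.125 rad, and its tip is about 22 mm deep in the 25 mm socket.
- **Tip position:** the wrist and scene cameras disagreed by about 3 mm on where the tip sits relative to the socket's axis. I did not measure this again at the end; the key being that deep in the socket is the evidence that it is centred.
- **Bottles and vial:** I never brought the arm up against them, and they still look upright and in place in the pictures. I did not measure them at the end.
- **Robot:** the gripper is open and well above everything.

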